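# Close the parts tub and nest the tapered cones on it

### The job

Take the three tapered cones off the slanted rack and store them as one upright column on the sprung metal tub: stand the small blue cone mouth-down on the tub, rim on rim, then slip the medium yellow cone over it, then the large red cone over that. The tub rides on a spring: set each cone down gently and let it come to rest loosely and straight under its own weight, never dropping it or pressing the tub far down, so that the tapers do not wedge. Do not disturb the cardboard stop, the jar or the mug.

Things in the scene. Friction and masses are not known exactly. Their poses are not given: they have to be found in the camera images.
- rack: Fixed plywood rack. Its board (94 mm along slope, 280 wide) slopes 35 degrees, low edge to the right. Origin under its middle on the bench; z up, y along the board, x to the high side. Board face middle: 63 mm above origin. White hubs 48 mm across, 10 tall, at y -88, 0, 88 mm; over each stands a cone, loose, mouth on the board, so leaning 35 degrees to its -x. Which cone is where varies.
- small_cone: Blue hollow cone, 0.1 kg, 98 mm tall. Origin in the middle of its mouth, z along its axis to the narrow end; round, so its turn about z does not matter. From the mouth: bead 68 mm across, 5 high; taper from 64 to 36 mm across at 70 mm; flat shoulder; then solid straight neck 17 mm across, 70 to 98 mm: grasp the neck. Wall 4 mm, mouth 56 mm inside.
- medium_cone: Yellow hollow cone, 0.12 kg, same form and heights as the blue: bead 72 mm across, taper 68 to 40 mm, straight neck 31 mm across from 70 to 98 mm up, bore 26 mm, open through: grasp the neck. Wall 4 mm, mouth 60 mm inside. Over the blue cone the tapers meet when its mouth is about 10 mm above the blue mouth. Origin in the middle of its mouth, z to the narrow end.
- large_cone: Red hollow cone, 0.14 kg, same form and heights: bead 76 mm across, taper 72 to 44 mm, straight neck 44 mm across from 70 to 98 mm up, bore 39 mm, open through: grasp the neck. Wall 4 mm, mouth 64 mm inside. Over the yellow cone the tapers meet when its mouth is about 10 mm above the yellow mouth. Origin in the middle of its mouth, z to the narrow end.
- tub_rim (a point): Middle of the rim (the mouth's top edge) of a round aluminium tub, 68 mm across, wall 6 mm, mouth up, a brass bushing inside; z up. With nothing on it the rim is 72 mm above the bench. The tub rides on a spring in a fixed dark steel collar 88 mm across and 34 mm tall on a foot 108 mm across.
- tub (a joint): How far the tub is pushed down on its spring, in m: 0 at the top as found, stop at 0.020. It starts to sink at 1 N and sinks 1.1 mm for each further newton; under the weight of all three cones it stands about 2 to 4 mm down.
- card: Bystander: folded cardboard stop, 240 mm long and 170 mm tall, standing between rack and tub. Origin under its middle; y along its length; its 6 mm upright wall is 29 mm from the origin towards its -x (the tub's side), its 4 mm thick foot reaches 32 mm towards its +x (the rack's side).
- jar: Bystander: jar with dark lid, 84 mm across, 140 mm tall, beyond the cardboard stop. Origin under its middle.
- mug: Bystander: spotted mug, 78 x 114 x 93 mm tall with handle, to the right of the tub; just beyond it stands the room's fixed tall wooden board. Origin under its middle.
There are look-alikes about, which are no part of the job. Of the things shaped like the small_cone, the blue one is meant.

How it is judged (in metres and radians):
On the way, in this order (a step that is already met when the one before it is completed fails the run):
1. the blue cone stands mouth-down on the tub, rim on rim, and is released (horizontal distance between small_cone and tub_rim below 0.008 m and z of small_cone in the frame of tub_rim between -0.004 and 0.004 m and angle between small_cone's own z axis and vertical below 0.09 rad and contact force between the fingers and small_cone below 0.3 N and linear speed of small_cone below 0.02 m/s), for 0.2 s.
2. the yellow cone rests loosely and straight over the blue one, released (horizontal distance between small_cone and tub_rim below 0.008 m and z of small_cone in the frame of tub_rim between -0.004 and 0.004 m and angle between small_cone's own z axis and vertical below 0.09 rad and horizontal distance between medium_cone and small_cone below 0.006 m and z of medium_cone in the frame of small_cone between 0.003 and 0.019 m and angle between medium_cone's own z axis and vertical below 0.1 rad and angle between the z axis of medium_cone and the z axis of small_cone, either way round below 0.1 rad and contact force between the fingers and medium_cone below 0.3 N and linear speed of medium_cone below 0.02 m/s), for 0.2 s.
3. the red cone rests loosely and straight over the yellow one, released (horizontal distance between small_cone and tub_rim below 0.008 m and z of small_cone in the frame of tub_rim between -0.004 and 0.004 m and angle between small_cone's own z axis and vertical below 0.09 rad and horizontal distance between medium_cone and small_cone below 0.006 m and z of medium_cone in the frame of small_cone between 0.003 and 0.019 m and angle between each of medium_cone, large_cone's own z axis and vertical below 0.1 rad and angle between the z axis of medium_cone and the z axis of small_cone, either way round below 0.1 rad and horizontal distance between large_cone and medium_cone below 0.006 m and z of large_cone in the frame of medium_cone between 0.003 and 0.019 m and angle between the z axis of large_cone and the z axis of medium_cone, either way round below 0.1 rad and contact force between the fingers and large_cone below 0.3 N and linear speed of large_cone below 0.02 m/s), for 0.2 s.
At the end, for the whole second after the job is handed in: Blue mouth-down on the tub rim (centres within 8 mm, upright within 5 degrees); yellow over blue, red over yellow, each within 6 mm across, straight within 6 degrees, mouth 3 to 19 mm above the one below; tub under 9 mm down on its spring; all released, at rest (all of step 3 and contact force between the fingers and small_cone below 0.3 N and linear speed of each of small_cone, medium_cone below 0.02 m/s and contact force between the fingers and medium_cone below 0.3 N and value of joint tub below 0.009 m); the robot touches nothing.
It fails at once if the yellow cone is pressed or dropped on the blue one with more than 45 N (wedged) (contact force between small_cone and medium_cone above 45 N).
It fails at once if the red cone is pressed or dropped on the yellow one with more than 45 N (wedged) (contact force between medium_cone and large_cone above 45 N).
It fails at once if the tub is pushed down more than 14 mm on its spring (about 13 N: pressed or dropped on) (value of joint tub above 0.014 m).
It fails at once if the cardboard stop, the jar or the mug is moved more than 20 mm (distance of any of card, jar, mug from where it was at the start of the episode above 0.02 m).
It also fails if it takes over 72 s, if anything falls off the work surface, if the arm or the gripper's body presses on something with over 40 N, if the wrist force passes 120 N, or if a joint passes its speed limit or range.

### The arm

A 6-joint arm with a two-finger parallel gripper is mounted at the origin on a cart in front of the work surface, level with it; the furniture and walls round the work are solid. World frame = base frame: x ahead of the robot, y to its left, z up, the work surface at z = 0. Lengths are in mm, angles in rad, forces in N, time in s.
With the tool pointing down it reaches from about 400 to 925 mm from the base axis. Payload 12.5 kg.
Tool frame: the origin (TCP) lies midway between the tips of the shut fingers; the grasp point (between the pads) lies 19 mm behind it; z points along the fingers, y is the direction in which the jaws open and shut (so a half turn about z gives the same grasp; the last joint's range is limited). The gripper opens to 95 mm and grips with 3 to 60 N. Pads are 20 mm wide; open, the fingers measure 119 mm over their backs; the gripper's body (75 mm by 180 mm) begins 59 mm behind the grasp point.
Start: joints at [-0.897, 0.491, 1.559, -0, 1.092, -0.106], TCP at [439.486, -444.408, 214.661] pointing down, gripper open.
Joint ranges: [-3.1, 3.1], [-0.84, 2.19], [0.05, 2.79], [-1.13, 4.28], [0.06, 2.93], [-2.69, 2.69]. Speed limits (rad/s): [2.22, 2.22, 2.79, 3.14, 3.14, 3.14].

### API

Orientations are given as [roll, pitch, yaw] about the fixed x, y, z axes, in that order (R = Rz(yaw) Ry(pitch) Rx(roll)).
In Python, from cell import env, eyes, job_done, boxes_of, regions_of gives the robot as it stands.
- The arm moves only by the tool send_rows, never from a script. Its argument "plan" is text: rows parted by semicolons, each of 5 numbers parted by spaces: the shift along the tool's x, y, z in mm, then the turn about the tool's z in rad, then the finger opening in mm, from 0 to 95.1. In form: x y z roll gripper; .... A call has 1 to 8 rows; each row shifts and turns the pose as measured when the row begins, along the tool's axes as they then stand; what a row does not reach is not made up. A row lasts 1/10 s, in which the tool goes at most 50 mm and 8.59 degrees, less where a joint would pass 70% of its speed; a pose out of reach is approached as far as the arm can. A call with a gripper value outside its range is refused whole. The fingers move at their own pace and stop on an object; the grip force is fixed at half the most. Time passes only in rows, so rows that do not move let the fingers close. It gives the time, the measured TCP pose, the force and the opening at its end, in the units of the state.
- env.state(): the state, without advancing time (a new reading comes with each control period).
- eyes.read_camera(name): name is "scene" or "side" or "wrist"; returns a dict with "image" (400x640x3 uint8, red, green, blue), "vertical_fov" (degrees; the focal length in pixels is half the picture's height over the tangent of half this angle, whatever the lens; pixels are square), "cx", "cy" (the principal point, pixels), "extrinsics" (4x4, takes a point from camera to world coordinates). Camera axes: x right, y up, looking along -z (the intrinsics and any distortion apply to the point x, -y, -z); pixel columns grow to the right and rows downward; lengths in mm; the calibration is good to about 2 mm. The wrist camera is an equidistant fisheye: a pixel r from the principal point sees the ray r / f radians off the axis. A picture is of the moment at which its call begins. There is no depth.
- job_done(): hands the job in, once; it reports no verdict.
Trained networks look in a picture, given as the dict that the camera call returned (one of the last four; its "shot" number tells which), for a name from the list of things; names that differ only in an ending like _2 or _b are one class to them, and where a whole thing is asked for, a point or a joint stands for the part that bears it (a point fixed in the world has none). Each returns a list of dicts, best first, with "confidence" (0 to 1); they miss things now and then, are a little off and sometimes report something else, mostly with a low value. They report only what shows in the picture. A call takes as long as a camera call. They do not tell look-alikes from the thing itself.
- boxes_of(target, picture): "bbox" ([left, top, width, height] in pixels, round what is visible of it).
- regions_of(target, picture): "pixels" (400x640 bool, what is visible of it) and "bbox" ([left, top, width, height] in pixels, round what is visible of it).
The state is a dict: "t": time; "joints": joint angles; "qvel": joint speeds; "tau": joint torques, N m; "eef_pos": TCP position; "tcp_rot": TCP orientation; "ft_force": force on the tool from outside, world axes, zero at the start; "moment": the same for the moment, N m; "opening": opening from 0.0 (shut) to 1.0 (fully open).
Only numpy, scipy, OpenCV 4.12 (cv2) and the standard library are available. Lean on these libraries where they do the work, as an engineer would, in place of code of your own. Each camera call takes 0.05 s, during which the arm holds its last target.

## Working session

There is one attempt and no reset: what is moved stays moved. The work goes in short steps, Python scripts to look and compute and a tool call to move; the robot and the scene stay as the last step left them, time stands still between calls to the robot, and variables do not carry over. Pictures are saved under pics/ and viewed, and the job is handed in when it is done.

Besides the shell and the picture viewer there is one more tool, called after "Call:" as name(argument=value, ...) on one line, values as JSON. send_rows: Moves the arm, as the interface text tells. Its arguments: {"type":"object","properties":{"plan":{"type":"string"}},"required":["plan"]}

```bash
ls; mkdir -p pics; cat > h.py <<'E'
import numpy as np, cv2
from cell import env, eyes, job_done, boxes_of, regions_of
def save(p,n): cv2.imwrite('pics/'+n+'.png', p['image'][:,:,::-1])
def foc(p): return 200/np.tan(np.radians(p['vertical_fov'])/2)
def proj(p,P,fish=False):
    T=np.linalg.inv(np.array(p['extrinsics'])); c=T[:3,:3]@np.array(P,float)+T[:3,3]
    x,y,z=c[0],-c[1],-c[2]; f=foc(p)
    if fish:
        r=np.hypot(x,y); th=np.arctan2(r,z); return np.array([p['cx']+f*th*x/max(r,1e-9),p['cy']+f*th*y/max(r,1e-9)])
    return np.array([p['cx']+f*x/z,p['cy']+f*y/z])
def ray(p,u,v,fish=False):
    f=foc(p); a,b=(u-p['cx'])/f,(v-p['cy'])/f
    if fish:
        th=np.hypot(a,b); s=np.sin(th)/max(th,1e-9); d=np.array([a*s,-b*s,-np.cos(th)])
    else: d=np.array([a,-b,-1.])
    E=np.array(p['extrinsics']); d=E[:3,:3]@d; return E[:3,3],d/np.linalg.norm(d)
def tri(rs):
    A=np.zeros((3,3));b=np.zeros(3)
    for o,d in rs:
        M=np.eye(3)-np.outer(d,d);A+=M;b+=M@o
    X=np.linalg.solve(A,b); return X,[np.linalg.norm((np.eye(3)-np.outer(d,d))@(X-o)) for o,d in rs]
E
python3 - <<'E'
from h import *
print(env.state())
for n in ['scene','side','wrist']:
    p=eyes.read_camera(n); save(p,n+'0'); print(n,p['vertical_fov'],p['cx'],p['cy'],np.round(p['extrinsics'],3).tolist(),[k for k in p])
    for t in ['small_cone','medium_cone','large_cone','tub','card','rack','jar','mug']:
        print(t,[(np.round(b['bbox'],0).tolist(),round(b['confidence'],2)) for b in boxes_of(t,p)])
E
```

```text
pics
{'t': 0.0, 'joints': array([-8.96594957e-01,  4.91577150e-01,  1.55947261e+00, -4.35208590e-05,
        1.09168970e+00, -1.05611281e-01]), 'qvel': array([ 5.37502131e-04, -1.45565420e-03, -1.86307881e-03,  6.15731320e-05,
       -1.95443183e-04,  6.58228230e-04]), 'tau': array([-1.36505099e-03, -6.12657452e+01, -2.58185613e+01,  6.91734720e-02,
        4.81903588e-02, -1.12024654e-04]), 'eef_pos': array([ 439.31083232, -444.20049915,  214.04284326]), 'tcp_rot': array([-3.14044817e+00, -8.25082638e-05,  7.79832688e-01]), 'ft_force': array([1.36454912, 0.46456053, 0.01250964]), 'moment': array([-0.02127676,  0.00200139,  0.02283657]), 'opening': 0.9996680534447463}
scene 48.41060179619767 320.56119916179944 199.07324453233196 [[-0.972, -0.173, 0.161, 724.464], [0.237, -0.695, 0.679, 829.253], [-0.006, 0.698, 0.716, 1016.816], [0.0, 0.0, 0.0, 1.0]] ['image', 'vertical_fov', 'cx', 'cy', 'extrinsics', 'shot']
small_cone [([303.0, 304.0, 25.0, 47.0], 0.96), ([372.0, 226.0, 32.0, 21.0], 0.61)]
medium_cone [([260.0, 234.0, 26.0, 46.0], 0.98)]
large_cone [([320.0, 210.0, 33.0, 43.0], 0.6
[... 732 characters left out ...]
ge_cone [([313.0, 205.0, 30.0, 45.0], 0.84)]
tub [([296.0, 139.0, 24.0, 25.0], 0.74)]
card [([305.0, 146.0, 84.0, 63.0], 0.83)]
rack [([252.0, 231.0, 108.0, 75.0], 0.97)]
jar [([216.0, 156.0, 39.0, 52.0], 0.89), ([284.0, 104.0, 34.0, 36.0], 0.6)]
mug []
wrist 65.70646984690485 320.1755611179016 198.11730445410052 [[0.703, 0.68, 0.207, 496.703], [-0.711, 0.673, 0.203, -387.435], [-0.001, -0.29, 0.957, 384.679], [0.0, 0.0, 0.0, 1.0]] ['image', 'vertical_fov', 'cx', 'cy', 'extrinsics', 'shot']
small_cone [([5.0, 1.0, 38.0, 15.0], 0.82)]
medium_cone []
large_cone []
tub [([180.0, 0.0, 69.0, 53.0], 0.69)]
card [([0.0, 0.0, 150.0, 99.0], 0.8)]
rack []
jar []
mug [([262.0, 78.0, 90.0, 92.0], 0.74)]
```

```bash
python3 - <<'E'
import cv2
for n in ['scene0','side0']:
    a=cv2.imread(f'pics/{n}.png')[90:370,190:430]; cv2.imwrite(f'pics/{n}c.png',cv2.resize(a,None,fx=2.1,fy=2.1,interpolation=cv2.INTER_CUBIC))
E
```

```text
(no output)
```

View pics/scene0.png

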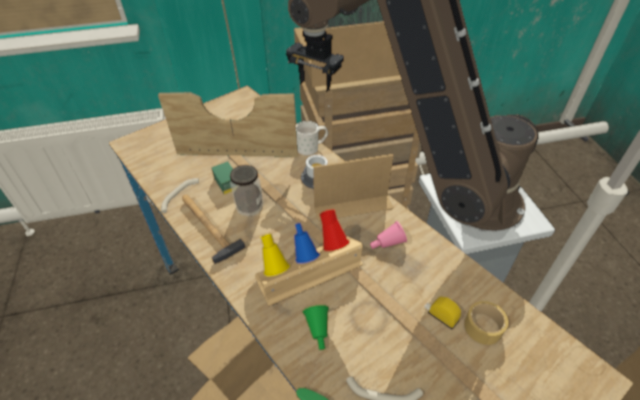

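View pics/wrist0.png

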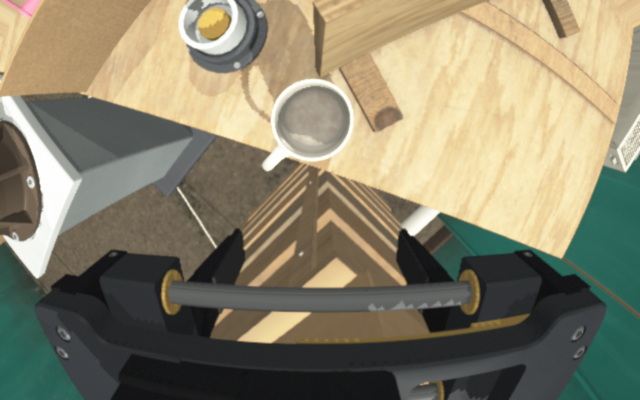

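View crops.

The scene view shows the rack with yellow (~273,253), blue (~305,243) and red (~333,230). The tub is at about (316,165) behind the card, and the mug is near (308,137). The wrist view shows the tub at (215,25) and the mug at (313,120).

View pics/scene0c.png

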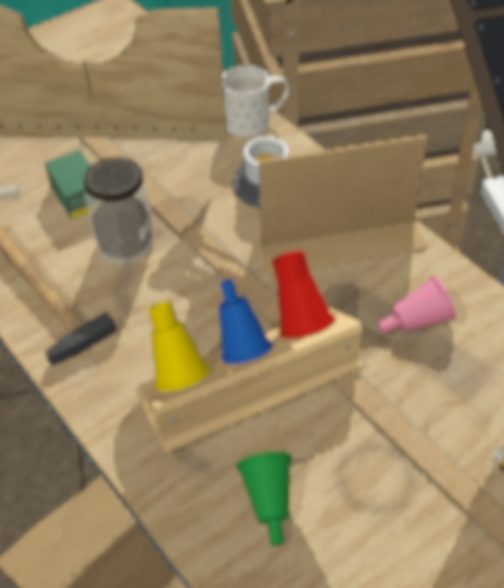

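View pics/side0c.png

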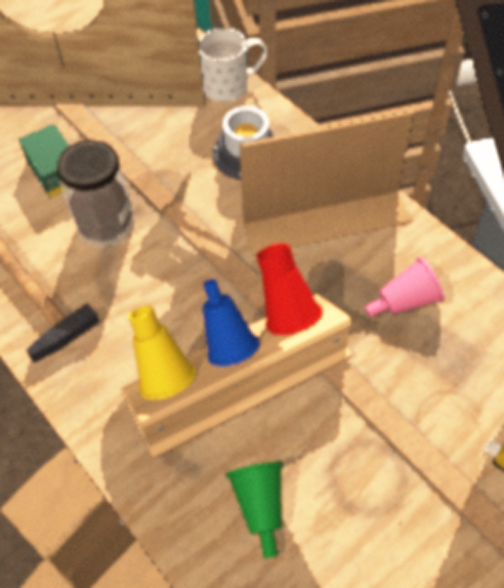

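```bash
python3 - <<'E'
from h import *
P={n:eyes.read_camera(n) for n in ['scene','side']}
# crops: scale 2.1, offset (190,90)
pts={'ytop':((163,307),(143,312)),'btop':((228,284),(211,285)),'rtop':((288,257),(272,250)),'tubrim':((267,150),(246,118)),'mugtop':((247,74),(224,39)),'jartop':((114,172),(88,158)),
'card_tl':((262,158),(243,146)),'card_tr':((424,137),(408,116)),'card_bl':((262,245),(243,222)),'greentop':((265,458),(257,468)),'pinktip':((387,325),(374,308)),'pinkmouth':((437,300),(428,282)),'rackR':((360,325),(349,318)),'rackL':((147,393),(131,385)),'hammerhead':((82,337),(63,330)),
'board_r':((221,10),(207,-5)), 'board_rb':((221,137),(196,104))}
for k,(a,b) in pts.items():
    X,e=tri([ray(P[n],190+q[0]/2.1,90+q[1]/2.1) for n,q in zip(P,(a,b))]); print(k,X.round(),np.round(e,1))
E
```

```text
ytop [690.  98. 145.] [0.5 0.5]
btop [607.  90. 156.] [0.2 0.2]
rtop [523.  55. 145.] [0.6 0.6]
tubrim [ 479. -248.   60.] [0.3 0.3]
mugtop [ 489. -335.  144.] [0.4 0.4]
jartop [ 717. -138.  162.] [0.4 0.4]
card_tl [532. -46. 227.] [0.1 0.1]
card_tr [310. -57. 207.] [2.9 2.9]
card_bl [528. -81.  29.] [1.1 1.1]
greentop [606. 280.  63.] [0.7 0.7]
pinktip [397. 102.  27.] [0.4 0.4]
pinkmouth [328. 102.  60.] [1.5 1.5]
rackR [451. 141.  91.] [0.1 0.1]
rackL [727. 104. -15.] [1.1 1.1]
hammerhead [798.  22.  25.] [0.3 0.3]
board_r [565. -60. 443.] [7. 7.]
board_rb [ 544. -300.   57.] [2.2 2.2]
```

Call:
send_rows(plan="20 0 -40 0 95;30 -10 -40 0 95;35 -10 -30 0 95;35 -10 -30 0 95;35 -10 -30 0 95;35 -10 -20 0 95;30 -10 0 0 95;0 0 0 0 95")

```text
t: 2.25
eef_pos: [557.1, -240.5, 412.5]
tcp_rot: [-3.141, -0.003, 0.777]
ft_force: [0.1, 0.7, -0.9]
opening: 0.999
```

```bash
python3 - <<'E'
from h import *
s=env.state(); print(s['t'],s['eef_pos'],s['tcp_rot'])
p=eyes.read_camera('wrist'); save(p,'w1'); print(np.round(p['extrinsics'],3).tolist())
for t in ['tub','mug','card','jar','small_cone','medium_cone','large_cone']: print(t,[(np.round(b['bbox'],0).tolist(),round(b['confidence'],2)) for b in boxes_of(t,p)])
E
```

```text
2.25 [ 557.14471332 -240.51068467  412.50542229] [-3.14050387e+00 -3.02682100e-03  7.76537220e-01]
[[0.701, 0.683, 0.206, 614.313], [-0.713, 0.672, 0.2, -184.228], [-0.002, -0.287, 0.958, 582.775], [0.0, 0.0, 0.0, 1.0]]
tub [([270.0, 158.0, 41.0, 42.0], 0.86)]
mug [([322.0, 212.0, 47.0, 61.0], 0.71)]
card [([144.0, 94.0, 111.0, 134.0], 0.82)]
jar [([326.0, 17.0, 63.0, 62.0], 0.97)]
small_cone [([167.0, 0.0, 42.0, 22.0], 0.92), ([113.0, 94.0, 40.0, 50.0], 0.86)]
medium_cone []
large_cone [([146.0, 30.0, 42.0, 40.0], 0.58)]
```

View pics/w1.png

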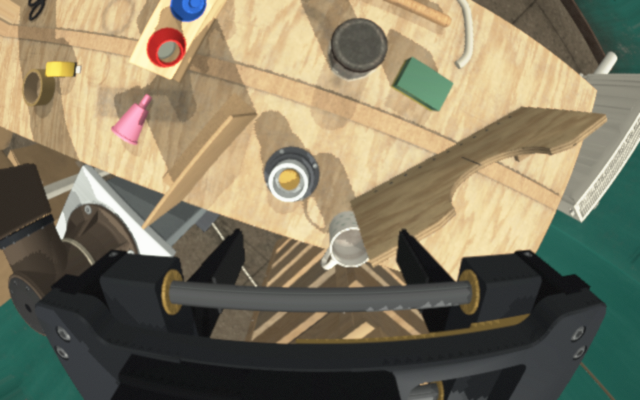

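Call:
send_rows(plan="35 -27 0 0 95;35 -27 0 0 95;35 -27 0 0 95;35 -27 0 0 95;35 -27 0 -0.1 95;0 0 0 -0.15 95;0 0 0 -0.15 95;0 0 0 -0.15 95")

```text
t: 3.45
eef_pos: [587.5, -22.6, 409.6]
tcp_rot: [-3.137, -0.003, 1.315]
ft_force: [0.5, 0.4, 0.2]
opening: 0.999
```

Call:
send_rows(plan="0 0 0 -0.15 95;0 0 0 -0.15 95;0 0 0 0 95")

```text
t: 3.75
eef_pos: [587.5, -23.9, 408.9]
tcp_rot: [-3.137, -0.004, 1.616]
ft_force: [0.6, 0.6, -0.6]
opening: 0.996
```

```bash
python3 - <<'E'
from h import *
s=env.state(); print(s['t'],s['eef_pos'],s['tcp_rot'],s['joints'])
p=eyes.read_camera('wrist'); save(p,'w2'); print(np.round(p['extrinsics'],3).tolist())
for t in ['tub','mug','card','jar','small_cone','medium_cone','large_cone','rack']: print(t,[(np.round(b['bbox'],0).tolist(),round(b['confidence'],2)) for b in boxes_of(t,p)])
E
```

```text
3.75 [587.45213116 -23.91323035 408.93031861] [-3.13675247 -0.00443945  1.61600279] [-0.15458464  0.31035621  1.3376543   0.00339918  1.49920756 -0.20005452]
[[0.999, -0.045, -0.008, 583.132], [0.045, 0.957, 0.285, 56.727], [-0.005, -0.285, 0.958, 579.324], [0.0, 0.0, 0.0, 1.0]]
tub [([247.0, 241.0, 39.0, 39.0], 0.93)]
mug [([232.0, 309.0, 52.0, 33.0], 0.76)]
card [([134.0, 156.0, 154.0, 68.0], 0.86), ([233.0, 311.0, 49.0, 33.0], 0.42)]
jar [([364.0, 200.0, 56.0, 73.0], 0.82), ([245.0, 239.0, 37.0, 43.0], 0.74), ([244.0, 27.0, 169.0, 82.0], 0.27)]
small_cone [([173.0, 81.0, 53.0, 32.0], 0.67), ([233.0, 309.0, 54.0, 34.0], 0.64), ([325.0, 0.0, 35.0, 5.0], 0.57), ([307.0, 51.0, 42.0, 50.0], 0.55)]
medium_cone [([360.0, 41.0, 52.0, 58.0], 0.72)]
large_cone [([254.0, 61.0, 49.0, 64.0], 0.89), ([243.0, 30.0, 170.0, 80.0], 0.51)]
rack [([242.0, 28.0, 168.0, 78.0], 0.78), ([247.0, 240.0, 38.0, 40.0], 0.49)]
```

View pics/w2.png

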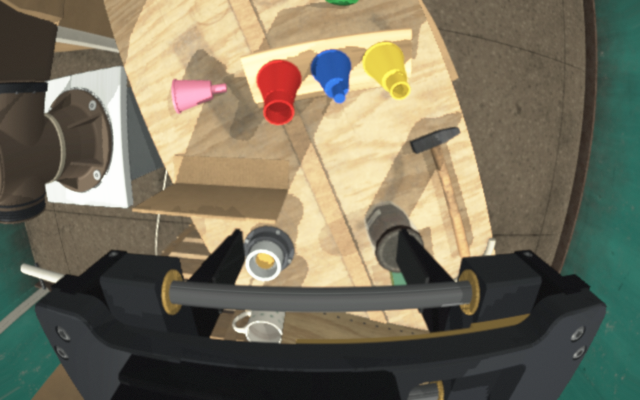

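Call:
send_rows(plan="40 0 0 0 95;40 0 0 0 95;30 0 0 0 95;0 0 0 0 95")

```text
t: 4.6
eef_pos: [583.0, 89.0, 409.3]
tcp_rot: [-3.137, -0.004, 1.608]
ft_force: [-0.1, -0.5, 0.4]
opening: 1.003
```

```bash
python3 - <<'E'
from h import *
import pickle
s=env.state(); print(s['t'],s['eef_pos'],s['tcp_rot'])
p=eyes.read_camera('wrist'); save(p,'w3'); pickle.dump(p,open('w3.pkl','wb')); print(np.round(p['extrinsics'],4).tolist())
def crop(n,r,o,f):
    a=cv2.imread(f'pics/{n}.png')[r[1]:r[3],r[0]:r[2]]; cv2.imwrite(f'pics/{o}.png',cv2.resize(a,None,fx=f,fy=f,interpolation=cv2.INTER_CUBIC))
crop('w1',(250,140,330,220),'w1t',6); crop('w2',(225,220,305,300),'w2t',6); crop('w2',(230,20,430,140),'w2r',4)
E
```

```text
4.6 [582.97523012  88.95483637 409.30303264] [-3.13699047 -0.00441197  1.60752831]
[[0.9993, -0.0364, -0.006, 579.3087], [0.0366, 0.9577, 0.2855, 169.6412], [-0.0046, -0.2855, 0.9584, 579.6583], [0.0, 0.0, 0.0, 1.0]]
```

View pics/w3.png

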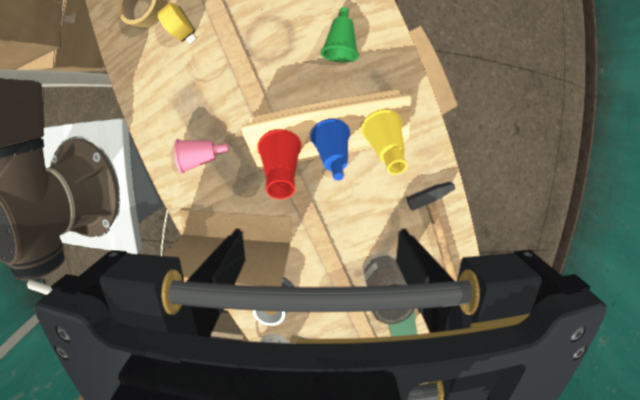

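View pics/w1t.png

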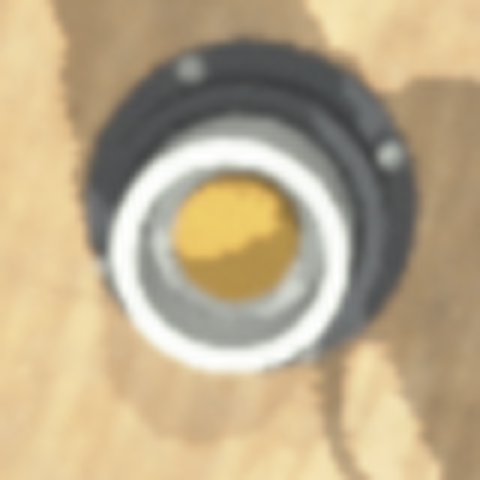

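View pics/w2t.png

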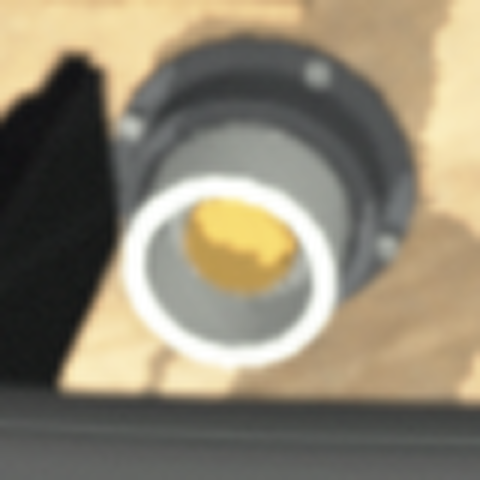

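View pics/w2r.png

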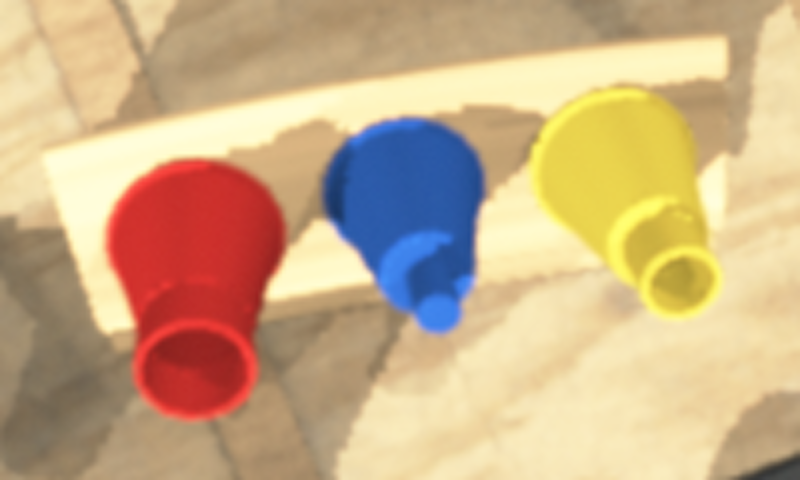

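```bash
python3 - <<'E'
from h import *
a=cv2.imread('pics/w3.png')[80:210,230:430]; cv2.imwrite('pics/w3r.png',cv2.resize(a,None,fx=4,fy=4,interpolation=cv2.INTER_CUBIC))
E
```

```text
(no output)
```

View pics/w3r.png

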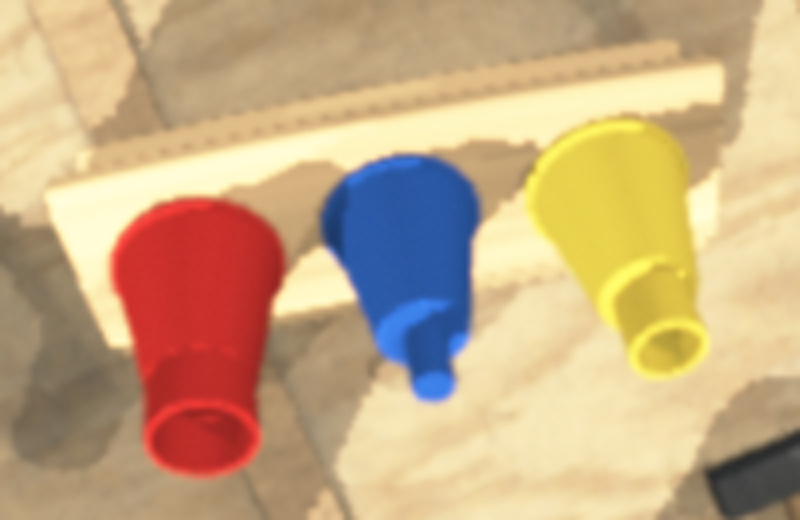

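```bash
cat > fit.py <<'E'
from h import *
import pickle
from scipy.optimize import least_squares
p3=pickle.load(open('w3.pkl','rb'))
base={k:p3[k] for k in('vertical_fov','cx','cy')}
p1=dict(base,extrinsics=np.array([[0.701,0.683,0.206,614.313],[-0.713,0.672,0.2,-184.228],[-0.002,-0.287,0.958,582.775],[0,0,0,1]]))
p2=dict(base,extrinsics=np.array([[0.999,-0.045,-0.008,583.132],[0.045,0.957,0.285,56.727],[-0.005,-0.285,0.958,579.324],[0,0,0,1]]))
E
python3 - <<'E'
from fit import *
print('tub',tri([ray(p1,288.5,182,True),ray(p2,263.3,265.2,True)]))
m={'red':((278.75,112.5),(280.75,189.25)),'blue':((339.5,98),(338.25,176.25)),'yellow':((400,90.75),(397.25,166.75)),'hiL':((241.25,58),(241.75,127.5)),'hiR':((411.75,29.25),(410.5,95.75)),'loL':((257,103),(257.5,166.25))}
for k,(a,b) in m.items():
    X,e=tri([ray(p2,*a,True),ray(p3,*b,True)]); print(k,X.round(1),np.round(e,1))
s,c=np.sin(np.radians(35)),np.cos(np.radians(35))
loc={'red':(-98*s,88,63+98*c),'blue':(-98*s,0,63+98*c),'yellow':(-98*s,-88,63+98*c),'hiL':(47*c,140,63+47*s),'hiR':(47*c,-140,63+47*s),'loL':(-47*c,140,63-47*s)}
def W(q,L):
    x,y,yaw,z=q; return np.array([x+np.cos(yaw)*L[0]-np.sin(yaw)*L[1],y+np.sin(yaw)*L[0]+np.cos(yaw)*L[1],L[2]+z])
def res(q):
    r=[q[3]/10]
    for k,(a,b) in m.items():
        r+=list(proj(p2,W(q,loc[k]),True)-a)+list(proj(p3,W(q,loc[k]),True)-b)
    return r
o=least_squares(res,[600,110,1.6,0]); print(o.x,np.round(o.fun,1))
for k in loc: print(k,W(o.x,loc[k]).round(1))
E
```

```text
tub (array([ 485.95006046, -232.69924257,   68.60210523]), [np.float64(0.28236469709485834), np.float64(0.28236469709483897)])
red [522.5  49.1 136.2] [0.3 0.3]
blue [607.1  72.9 140.6] [0. 0.]
yellow [694.   90.6 137.2] [0.3 0.3]
hiL [451.2 137.   86.8] [0.2 0.2]
hiR [720.9 199.6  88. ] [0.2 0.2]
loL [468.3  63.6  36.5] [0.9 0.9]
[595.18316253 128.13094431   1.79435653  -3.50405267] [-0.4 -0.5 -3.3 -1.  -2.5  0.4 -0.2  0.4 -0.4  0.4 -1.7 -0.  -1.2 -0.6
  1.4 -0.7  1.4  0.9  2.1  1.1  1.9 -0.7  2.3  0.4  1.8]
red [521.8  53.8 139.8]
blue [607.6  73.3 139.8]
yellow [693.5  92.8 139.8]
hiL [450.1 134.6  86.5]
hiR [723.2 196.7  86.5]
loL [467.2  59.6  32.5]
```

Call:
send_rows(plan="0 0 0 -0.1 60;0 0 0 -0.1 50;-9 10 50 0 50;-9 10 50 0 50;0 0 50 0 50;0 0 40 0 50;0 0 20 0 50;0 0 0 0 50")

```text
t: 5.45
eef_pos: [608.1, 67.1, 196.1]
tcp_rot: [3.14, -0.001, 1.808]
ft_force: [0.2, 0.3, -0.4]
opening: 0.526
```

```bash
cat > rk.py <<'E'
from h import *
import sys
def rel(T):
    "shift in tool axes to world target T"
    from scipy.spatial.transform import Rotation as R
    s=env.state(); r=R.from_euler('xyz',s['tcp_rot']).as_matrix()
    print('t',round(s['t'],2),'pos',s['eef_pos'].round(1),'rot',s['tcp_rot'].round(3),'F',s['ft_force'].round(1),'open',round(s['opening']*95.1,1)); print('shift',(r.T@(np.array(T)-s['eef_pos'])).round(1))
E
python3 - <<'E'
from rk import *
rel((606.3,75.8,118.4))
p=eyes.read_camera('wrist'); save(p,'w4')
import pickle; pickle.dump(p,open('w4.pkl','wb'))
print('grasp px',proj(p,(606.3,75.8,137.4),True), 'top px',proj(p,(607.1,72.9,141.5),True))
E
```

```text
t 5.45 pos [608.1  67.1 196.1] rot [ 3.140e+00 -1.000e-03  1.808e+00] F [ 0.2  0.3 -0.4] open 50.1
shift [ 8.7  0.1 77.7]
grasp px [322.47381664 202.82841647] top px [322.63662278 208.19221678]
```

View pics/w4.png

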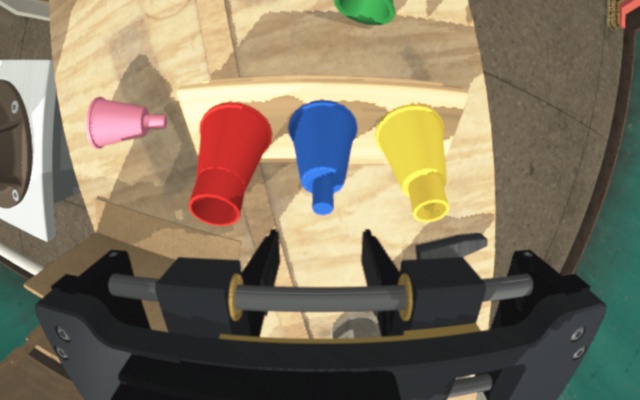

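The blue top appears at (322,208), where I predicted it. Next I descend and grip.

Call:
send_rows(plan="4 0 25 0 50;4 0 25 0 50;1 0 20 0 50;0 0 8 0 50;0 0 0 0 50")

```text
t: 6.0
eef_pos: [612.2, 73.6, 126.5]
tcp_rot: [3.125, 0.003, 1.805]
ft_force: [-0.8, 0.1, 0.1]
opening: 0.529
```

```bash
python3 - <<'E'
from rk import *
rel((606.3,75.8,118.4))
p=eyes.read_camera('wrist'); save(p,'w5')
a=p['image'][60:320,200:460,::-1]; cv2.imwrite('pics/w5c.png',cv2.resize(a,None,fx=2.2,fy=2.2,interpolation=cv2.INTER_CUBIC))
E
```

```text
t 6.0 pos [612.2  73.6 126.5] rot [3.125e+00 3.000e-03 1.805e+00] F [-0.8  0.1  0.1] open 50.3
shift [ 3.5 -5.4  8. ]
```

View pics/w5c.png

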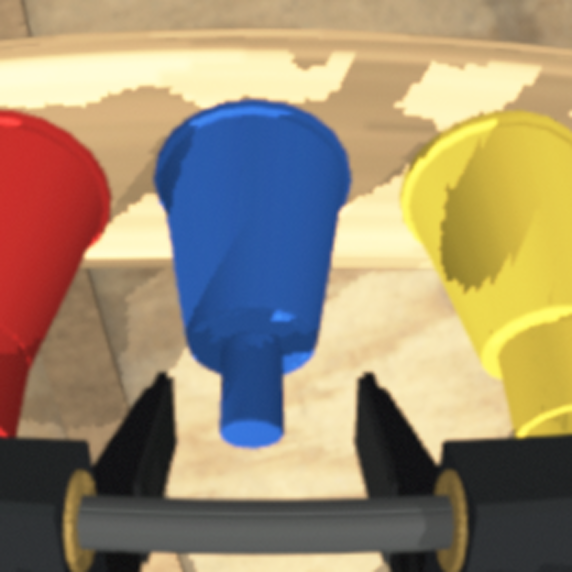

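Call:
send_rows(plan="4 -5 4 0 50;0 0 4 0 50;0 0 0 0 50")

```text
t: 6.35
eef_pos: [607.7, 76.3, 121.9]
tcp_rot: [3.119, 0.004, 1.805]
ft_force: [0.7, -0.0, 0.5]
opening: 0.525
```

```bash
python3 - <<'E'
from rk import *
rel((606.3,75.8,118.4))
p=eyes.read_camera('wrist'); save(p,'w6')
a=p['image'][60:320,200:460,::-1]; cv2.imwrite('pics/w6c.png',cv2.resize(a,None,fx=2.2,fy=2.2,interpolation=cv2.INTER_CUBIC))
E
```

```text
t 6.35 pos [607.7  76.3 121.9] rot [3.119 0.004 1.805] F [ 0.7 -0.   0.5] open 50.0
shift [-0.2 -1.5  3.4]
```

View pics/w6c.png

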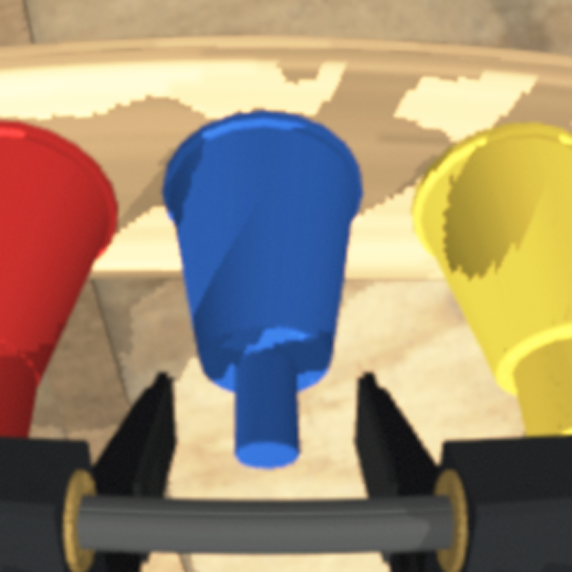

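Call:
send_rows(plan="0 -1 3 0 40;0 0 0 0 10;0 0 0 0 0;0 0 0 0 0;0 0 0 0 0;0 0 0 0 0")

```text
t: 7.0
eef_pos: [607.1, 76.0, 119.4]
tcp_rot: [3.118, 0.004, 1.805]
ft_force: [-1.0, 0.4, -0.1]
opening: 0.171
```

```bash
python3 - <<'E'
from rk import *
rel((606.3,75.8,118.4))
E
```

```text
t 7.0 pos [607.1  76.  119.4] rot [3.118 0.004 1.805] F [-1.   0.4 -0.1] open 16.3
shift [-0.  -0.9  1. ]
```

Call:
send_rows(plan="-8 0 -12 0 0;-9 0 -13 0 0;-10 0 -15 0 0;-28 2 -10 0 0;-28 3 0 0 0;-28 3 20 0 0;-2 0 30 0 0;0 0 0 0 0")

```text
t: 7.8
eef_pos: [644.8, -41.4, 130.6]
tcp_rot: [3.11, 0.008, 1.805]
ft_force: [0.7, -0.3, -0.2]
opening: 0.17
```

```bash
python3 - <<'E'
from rk import *
rel((641,-30,80))
p=eyes.read_camera('wrist'); save(p,'w7')
q=eyes.read_camera('scene'); a=q['image'][120:320,220:420,::-1]; cv2.imwrite('pics/s7.png',cv2.resize(a,None,fx=2.5,fy=2.5,interpolation=cv2.INTER_CUBIC))
E
```

```text
t 7.8 pos [644.8 -41.4 130.6] rot [3.11  0.008 1.805] F [ 0.7 -0.3 -0.2] open 16.1
shift [12.4 -2.6 50.5]
```

View pics/w7.png

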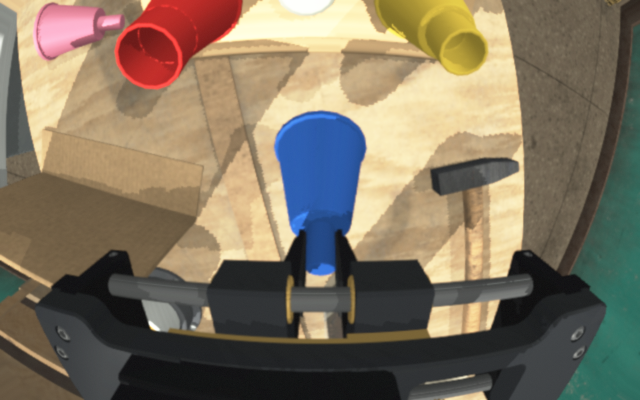

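View pics/s7.png

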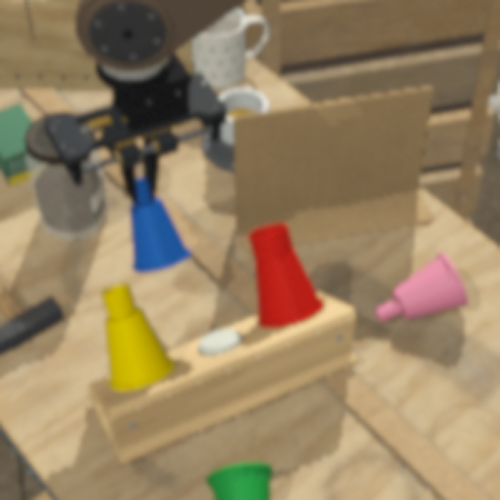

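Blue is held with the same 35° lean, clear of the card and the jar. I'll lower it until its low rim touches the bench, then drag it towards the rack to stand it up.

Call:
send_rows(plan="12 -2 25 0 0;0 0 18 0 0;0 0 6 0 0;0 0 0 0 0")

```text
t: 8.3
eef_pos: [646.1, -28.3, 91.8]
tcp_rot: [3.097, 0.013, 1.807]
ft_force: [-0.3, -0.3, -1.3]
opening: 0.17
```

Call:
send_rows(plan="0 0 3 0 0;0 0 0 0 0")

```text
t: 8.5
eef_pos: [647.2, -28.1, 91.3]
tcp_rot: [3.094, 0.015, 1.808]
ft_force: [0.4, -0.4, -1.2]
opening: 0.17
```

Call:
send_rows(plan="0 -1 4 0 0;0 -1 4 0 0;0 0 4 0 0")

```text
t: 8.8
eef_pos: [646.5, -28.8, 80.5]
tcp_rot: [3.091, 0.016, 1.808]
ft_force: [-0.2, -0.2, -0.7]
opening: 0.17
```

Call:
send_rows(plan="0 0 4 0 0;0 0 3 0 0")

```text
t: 9.0
eef_pos: [649.0, -30.0, 75.6]
tcp_rot: [3.086, 0.019, 1.808]
ft_force: [-1.4, -6.2, 25.3]
opening: 0.173
```

Call:
send_rows(plan="8 0 -2 0 0;8 0 -1 0 0;8 0 0 0 0;8 0 0 0 0")

```text
t: 9.4
eef_pos: [641.3, 1.6, 77.8]
tcp_rot: [3.086, 0.019, 1.806]
ft_force: [0.6, 0.3, -1.2]
opening: 0.172
```

```bash
python3 - <<'E'
from rk import *
p=eyes.read_camera('wrist'); save(p,'w8')
q=eyes.read_camera('scene'); a=q['image'][140:260,220:340,::-1]; cv2.imwrite('pics/s8.png',cv2.resize(a,None,fx=4,fy=4,interpolation=cv2.INTER_CUBIC))
E
```

```text
(no output)
```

View pics/s8.png

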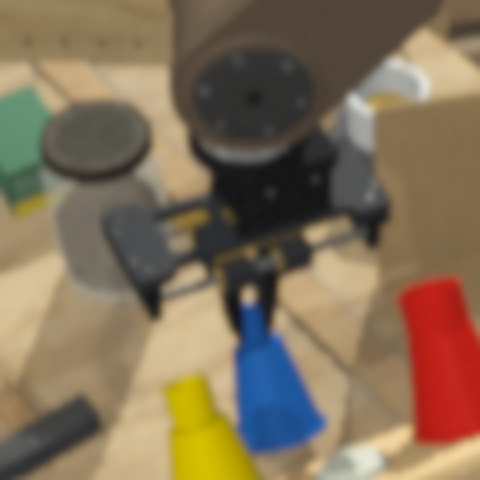

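View pics/w8.png

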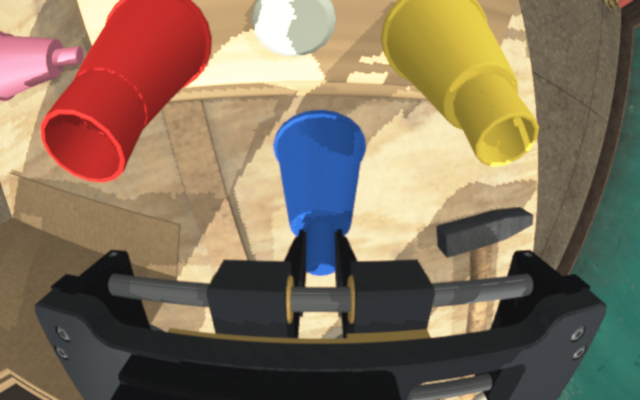

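The grip is too stiff for friction on the bench to turn the cone. I'll catch the mouth's upper rim on the empty hub of the fixed rack instead and swing the neck in an arc around it.

```bash
python3 - <<'E'
from rk import *
rel((618.8,25.9,96))
E
```

```text
t 9.5 pos [641.1   2.2  77.8] rot [3.086 0.019 1.808] F [ 0.5 -0.4 -0.9] open 16.4
shift [ 27.9 -15.1 -19.7]
```

Call:
send_rows(plan="0 -8 -14 0 0;14 -8 -6 0 0;14 0 0 0 0;0 0 0 0 0")

```text
t: 9.9
eef_pos: [615.3, 27.6, 98.1]
tcp_rot: [3.086, 0.019, 1.807]
ft_force: [0.8, 0.2, -1.0]
opening: 0.173
```

```bash
python3 - <<'E'
from rk import *
rel((618.8,25.9,88.3))
p=eyes.read_camera('wrist'); save(p,'w9')
q=eyes.read_camera('side'); a=q['image'][140:320,220:400,::-1]; cv2.imwrite('pics/s9.png',cv2.resize(a,None,fx=3,fy=3,interpolation=cv2.INTER_CUBIC))
E
```

```text
t 9.9 pos [615.3  27.6  98.1] rot [3.086 0.019 1.807] F [ 0.8  0.2 -1. ] open 16.4
shift [-2.3  2.4 10. ]
```

View pics/w9.png

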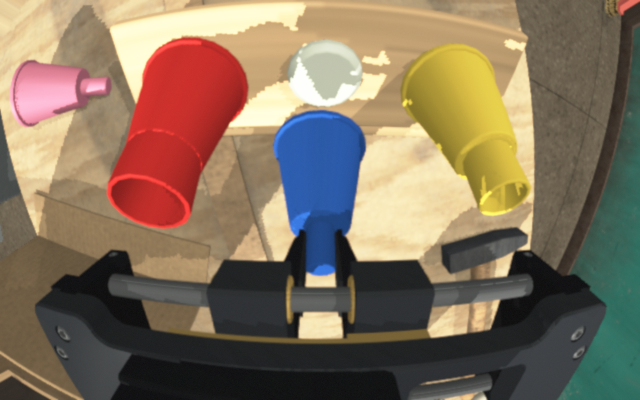

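View pics/s9.png

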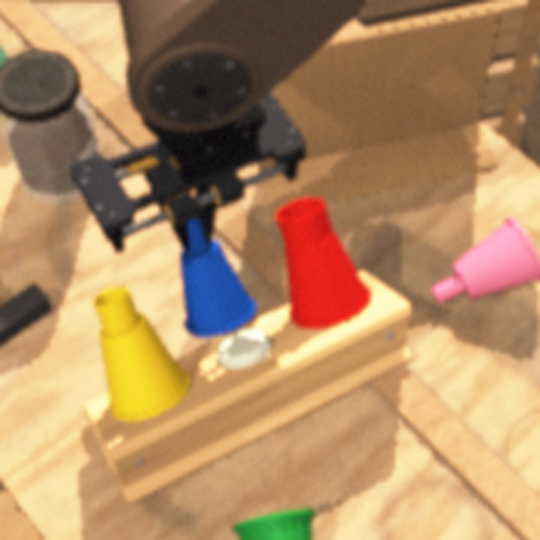

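Call:
send_rows(plan="-2 3 5 0 0;0 0 4 0 0;0 0 0 0 0")

```text
t: 10.3
eef_pos: [620.7, 24.6, 87.7]
tcp_rot: [3.086, 0.019, 1.807]
ft_force: [0.4, 0.1, -1.1]
opening: 0.172
```

Call:
send_rows(plan="4 0 0 0 0;3 0 0 0 0;0 0 0 0 0")

```text
t: 10.6
eef_pos: [619.3, 31.1, 87.1]
tcp_rot: [3.086, 0.02, 1.806]
ft_force: [1.1, -1.8, 0.3]
opening: 0.169
```

Call:
send_rows(plan="5 0 -4 0 0;5 0 -5 0 0")

```text
t: 10.8
eef_pos: [616.4, 40.4, 96.0]
tcp_rot: [3.087, 0.021, 1.806]
ft_force: [0.1, -3.3, -3.9]
opening: 0.174
```

Call:
send_rows(plan="6 0 -5 0 0;6 0 -5 0 0;7 0 -5 0 0")

```text
t: 11.1
eef_pos: [610.7, 60.1, 112.2]
tcp_rot: [3.086, 0.022, 1.806]
ft_force: [0.2, -2.1, -2.0]
opening: 0.174
```

```bash
python3 - <<'E'
from rk import *
p=eyes.read_camera('wrist'); save(p,'w10')
q=eyes.read_camera('side'); a=q['image'][140:320,220:400,::-1]; cv2.imwrite('pics/s10.png',cv2.resize(a,None,fx=3,fy=3,interpolation=cv2.INTER_CUBIC))
E
```

```text
(no output)
```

View pics/w10.png

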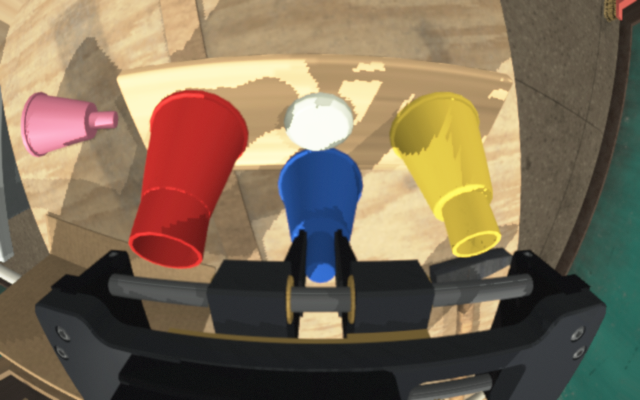

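View pics/s10.png

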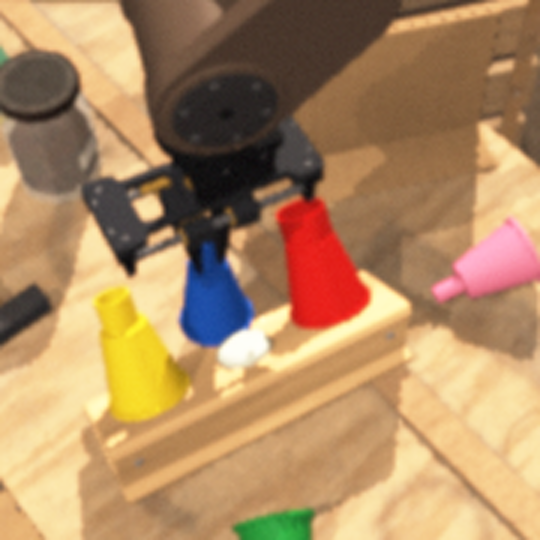

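It is turning upright against the hub. I'll continue the arc.

Call:
send_rows(plan="7 0 -4 0 0;7 0 -3 0 0;5 0 -2 0 0;0 0 0 0 0")

```text
t: 11.6
eef_pos: [605.2, 81.0, 121.8]
tcp_rot: [3.086, 0.022, 1.807]
ft_force: [1.7, -3.1, -2.8]
opening: 0.174
```

```bash
python3 - <<'E'
from rk import *
p=eyes.read_camera('wrist'); save(p,'w11')
q=eyes.read_camera('side'); a=q['image'][140:320,220:400,::-1]; cv2.imwrite('pics/s11.png',cv2.resize(a,None,fx=3,fy=3,interpolation=cv2.INTER_CUBIC))
E
```

```text
(no output)
```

View pics/w11.png

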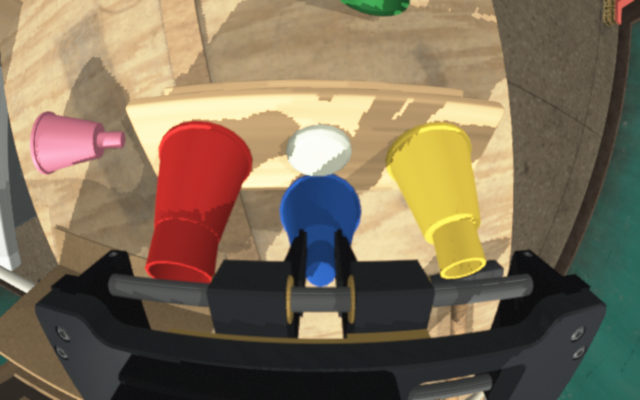

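View pics/s11.png

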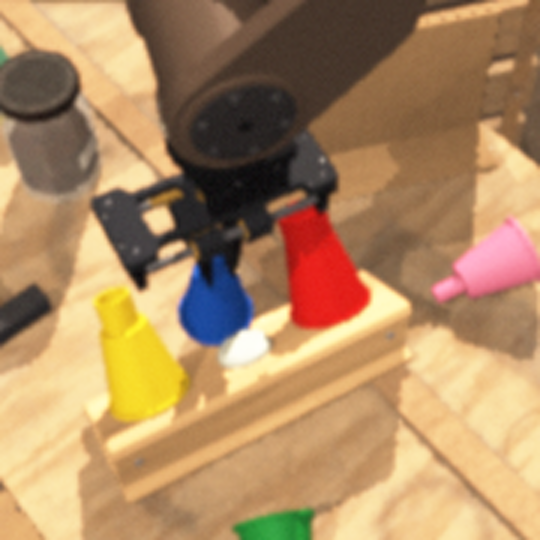

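```bash
python3 - <<'E'
from rk import *
from scipy.spatial.transform import Rotation as R
s=env.state(); r=R.from_euler('xyz',s['tcp_rot']).as_matrix(); G=s['eef_pos']-19*r[:,2]
p=eyes.read_camera('wrist'); f=[1]
for th in (-5,0,5,10,15):
    t=np.radians(th); ax=-r[:,2]*np.cos(t)-r[:,0]*np.sin(t)  # up axis leaning to -x
    e1=r[:,0]*np.cos(t)-r[:,2]*np.sin(t); e2=r[:,1]
    for L in (93,):
        c=G-L*ax; q=np.array([proj(p,c+34*(np.cos(a)*e1+np.sin(a)*e2),True) for a in np.linspace(0,6.28,80)])
        print(th,'top',q[:,1].min().round(1),'l/r',q[:,0].min().round(1),q[:,0].max().round(1),'neck top',proj(p,G+5*ax,True).round(1),'shoulder front',proj(p,c+70*ax+18*e1,True).round(1))
E
```

```text
-5 top 176.2 l/r 281.7 362.4 neck top [323.2 264.4] shoulder front [322.8 218.2]
0 top 167.0 l/r 281.4 362.7 neck top [323.2 265.1] shoulder front [322.9 215.9]
5 top 157.8 l/r 280.9 363.2 neck top [323.2 265.8] shoulder front [322.9 213.7]
10 top 148.9 l/r 280.4 363.8 neck top [323.2 266.5] shoulder front [322.9 211.9]
15 top 140.1 l/r 279.8 364.5 neck top [323.2 267.1] shoulder front [323.  210.4]
```

Call:
send_rows(plan="-4 0 -20 0 0;-4 0 -40 0 0;0 0 -45 0 0;0 0 -45 0 0;-30 0 -15 0 0;-45 0 0 0 0;-45 0 0 0 0;-45 0 0 0 0")

```text
t: 12.55
eef_pos: [635.2, -85.4, 295.5]
tcp_rot: [3.088, 0.015, 1.812]
ft_force: [0.5, 0.2, -0.6]
opening: 0.175
```

```bash
python3 - <<'E'
from rk import *
rel((486,-210,280))
E
```

```text
t 12.55 pos [635.2 -85.4 295.5] rot [3.088 0.015 1.812] F [ 0.5  0.2 -0.6] open 16.6
shift [ -85.  -175.3    7.4]
```

Call:
send_rows(plan="-20 -35 0 0 0;-20 -35 0 0 0;-20 -35 0 0 0;-20 -35 3 0 0;-10 -30 4 0 0;0 0 0 0 0")

```text
t: 13.15
eef_pos: [487.0, -221.9, 277.3]
tcp_rot: [3.088, 0.009, 1.806]
ft_force: [0.8, -0.4, -0.5]
opening: 0.172
```

```bash
python3 - <<'E'
from rk import *
import pickle
rel((486,-232.7,280))
p=eyes.read_camera('wrist'); save(p,'w12'); pickle.dump(p,open('w12.pkl','wb'))
print(proj(p,(486,-232.7,72),True))
E
```

```text
t 13.15 pos [ 487.  -221.9  277.3] rot [3.088 0.009 1.806] F [ 0.8 -0.4 -0.5] open 16.4
shift [-10.3  -3.4  -2.8]
[309.82130018 180.15372776]
```

View pics/w12.png

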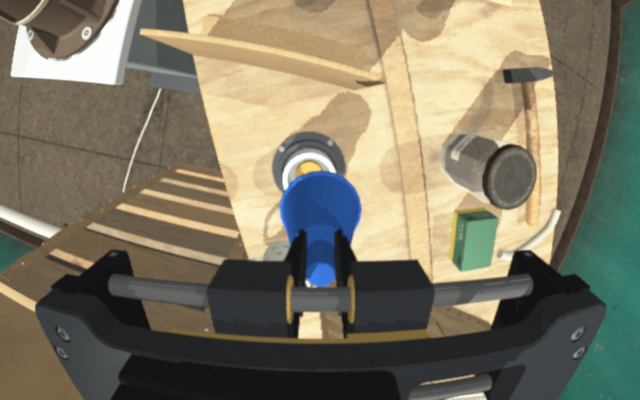

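```bash
cat > ov.py <<'E'
from h import *
from scipy.spatial.transform import Rotation as R
def circ(p,c,e1,e2,r): return np.array([proj(p,c+r*(np.cos(a)*e1+np.sin(a)*e2),True) for a in np.linspace(0,2*np.pi,120)])
def draw(p,cs,box,f,name):
    im=p['image'][box[1]:box[3],box[0]:box[2],::-1]; im=cv2.resize(im,None,fx=f,fy=f,interpolation=cv2.INTER_CUBIC)
    for q,col in cs: cv2.polylines(im,[np.int32((q-np.array(box[:2])+.5)*f)],False,col,1)
    cv2.imwrite('pics/'+name+'.png',im)
def tool(s):
    r=R.from_euler('xyz',s['tcp_rot']).as_matrix(); return r,s['eef_pos']-19*r[:,2]
def frame(r,th,ph=0):
    t=np.radians(th); ax=-r[:,2]*np.cos(t)-r[:,0]*np.sin(t); e1=r[:,0]*np.cos(t)-r[:,2]*np.sin(t); return ax,e1,r[:,1]
E
python3 - <<'E'
from ov import *
import pickle
p=pickle.load(open('w12.pkl','rb')); s=env.state(); r,G=tool(s)
cs=[(circ(p,np.array([486,-232.7,72]),np.eye(3)[0],np.eye(3)[1],34),(0,0,255))]
for th,col in((0,(0,255,0)),(-5,(0,255,255))):
    ax,e1,e2=frame(r,th); cs.append((circ(p,G-93*ax,e1,e2,34),col)); cs.append((circ(p,G+5*ax,e1,e2,8.5),col));cs.append((circ(p,G-23*ax,e1,e2,18),col))
draw(p,cs,(240,110,400,300),3,'o12')
E
```

```text
(no output)
```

View pics/o12.png

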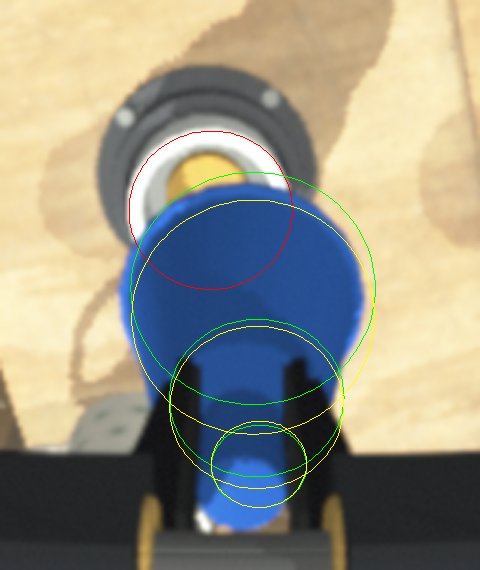

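```bash
cat > cf.py <<'E'
from ov import *
from scipy.optimize import least_squares
def axisfr(a,b):
    ax=np.array([a,b,1.]);ax/=np.linalg.norm(ax); e1=np.cross([0,1,0],ax);e1/=np.linalg.norm(e1); return ax,e1,np.cross(ax,e1)
def fitcone(p,hue,R0,necktop,rows,guess,H=98,sat=110):
    hsv=cv2.cvtColor(p['image'],cv2.COLOR_RGB2HSV)
    m=((hsv[:,:,0]>=hue[0])&(hsv[:,:,0]<=hue[1])&(hsv[:,:,1]>sat)&(hsv[:,:,2]>40)).astype(np.uint8)
    n,l,st,_=cv2.connectedComponentsWithStats(m); u,v=int(necktop[0]),int(rows[1])-3
    k=l[v,u]; m=(l==k).astype(np.uint8)
    cnt=max(cv2.findContours(m,cv2.RETR_EXTERNAL,cv2.CHAIN_APPROX_NONE)[0],key=len)[:,0,:].astype(float)
    cnt=cnt[(cnt[:,1]<=rows[1])]
    aa=np.linspace(0,2*np.pi,181)
    def res(q):
        ax,e1,e2=axisfr(q[3],q[4]); c=q[:3]
        P=np.vstack([circ(p,c+h*ax,e1,e2,R0) for h in (0,5)])
        hull=cv2.convexHull(P.astype(np.float32))
        d=[cv2.pointPolygonTest(hull,(float(x),float(y)),True)-0.5 for x,y in cnt]
        t=proj(p,c+H*ax,True)
        return np.r_[np.array(d)/np.sqrt(len(cnt))*3,(t-necktop)*.7,np.array(q[3:])*10]
    o=least_squares(res,guess,diff_step=1e-4,x_scale=[1,1,1,.01,.01]); return o.x,o.cost,cnt
E
python3 - <<'E'
from cf import *
import pickle
p=pickle.load(open('w12.pkl','rb')); s=env.state(); r,G=tool(s)
for nt in ((240+242/3,110+492/3),(240+242/3,110+486/3)):
  q,c,cnt=fitcone(p,(100,130),34,nt,(0,195),list(G-90*-r[:,2])+[0,0]); ax=axisfr(*q[3:])[0]
  print(q.round(3),c,len(cnt)); print('tcp->mouth',(q[:3]-s['eef_pos']).round(1),'axial of G',(G-q[:3])@ax)
E
```

```text
[ 4.90189e+02 -2.25409e+02  2.01842e+02 -4.30000e-02 -3.20000e-02] 0.891420217322082 82
tcp->mouth [  1.8  -4.  -75.9] axial of G 94.73171449715404
[ 4.9022e+02 -2.2551e+02  2.0174e+02 -4.6000e-02 -1.9000e-02] 0.8682159994999711 82
tcp->mouth [  1.9  -4.1 -76. ] axial of G 94.91361647294089
```

```bash
python3 - <<'E'
from rk import *
rel((482.8,-229.1,162))
E
```

```text
t 13.2 pos [ 488.4 -221.4  277.7] rot [3.087 0.01  1.806] F [ 0.6  0.1 -0.2] open 16.5
shift [ -5.  -13.5 115.2]
```

Call:
send_rows(plan="-2 -3 25 0 0;-1 -3 25 0 0;-1 -3 25 0 0;-1 -3 25 0 0;0 -1 10 0 0;0 0 0 0 0")

```text
t: 13.8
eef_pos: [488.5, -226.9, 165.4]
tcp_rot: [3.081, 0.011, 1.807]
ft_force: [-0.1, 0.1, 0.2]
opening: 0.173
```

```bash
python3 - <<'E'
from rk import *
from ov import *
import pickle
rel((482.8,-229.1,152))
p=eyes.read_camera('wrist'); save(p,'w13'); pickle.dump(p,open('w13.pkl','wb'))
draw(p,[(circ(p,np.array([486,-232.7,z]),np.eye(3)[0],np.eye(3)[1],34),c) for z,c in((72,(0,0,255)),(69,(0,255,255)))],(220,100,420,300),3,'o13')
q=eyes.read_camera('side'); a=q['image'][80:220,200:400,::-1]; cv2.imwrite('pics/s13.png',cv2.resize(a,None,fx=3,fy=3,interpolation=cv2.INTER_CUBIC))
E
```

```text
t 13.8 pos [ 488.5 -226.9  165.4] rot [3.081 0.011 1.807] F [-0.1  0.1  0.2] open 16.5
shift [-0.7 -6.8 13. ]
```

View pics/o13.png

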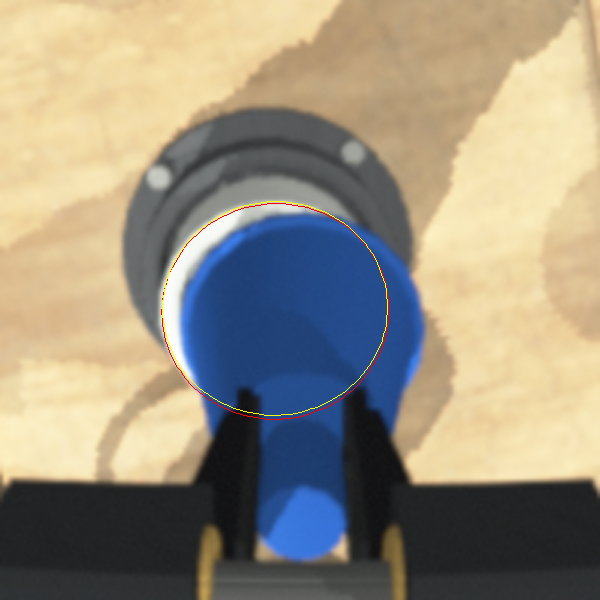

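View pics/s13.png

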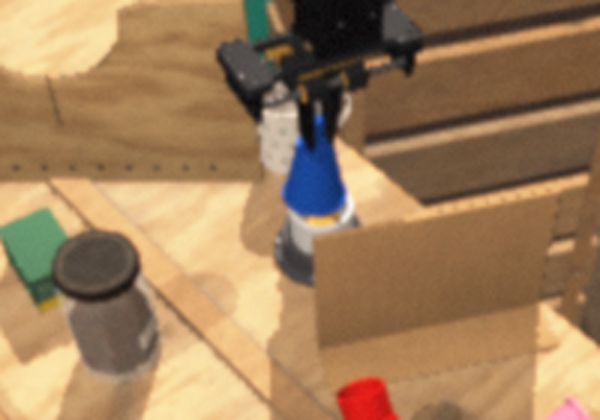

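```bash
python3 - <<'E'
from cf import *
import pickle
p=pickle.load(open('w13.pkl','rb')); s=env.state(); r,G=tool(s)
q,c,cnt=fitcone(p,(100,130),34,(220+303/3,100+527/3),(0,205),list(G-94*-r[:,2])+[0,0]); 
print(q.round(3),c,len(cnt)); print('tcp->mouth',(q[:3]-s['eef_pos']).round(1))
T=np.array([486,-232.7,0])-q[:3]; T[2]=-8; print('world',T.round(1),'tool',(r.T@T).round(1))
E
```

```text
[ 4.92442e+02 -2.30296e+02  8.76530e+01 -4.30000e-02 -5.80000e-02] 1.4399645980072944 104
tcp->mouth [  3.6  -3.  -79.2]
world [-6.4 -2.4 -8. ] tool [-0.7 -7.3  7.6]
```

Call:
send_rows(plan="-1 -5 4 0 0;0 -3 4 0 0;0 0 0 0 0")

```text
t: 14.2
eef_pos: [482.5, -230.6, 160.3]
tcp_rot: [3.077, 0.016, 1.807]
ft_force: [0.0, 0.3, -0.5]
opening: 0.173
```

```bash
cat > ck.py <<'E'
from cf import *
from rk import rel
import sys
name=sys.argv[1]
p=eyes.read_camera('wrist'); save(p,name); s=env.state(); r,G=tool(s)
rel(s['eef_pos'])
import pickle; pickle.dump((p,s),open(name+'.pkl','wb'))
hsv=cv2.cvtColor(p['image'],cv2.COLOR_RGB2HSV)
draw(p,[(circ(p,np.array([486,-232.7,z]),np.eye(3)[0],np.eye(3)[1],34),c) for z,c in((72,(0,0,255)),(69,(0,255,255)))],(220,100,420,300),3,'o'+name)
q,c,cnt=fitcone(p,(100,130),34,(320.5,276),(0,205),list(G-94*-r[:,2])+[0,0]); print(q.round(3),c)
T=np.array([486,-232.7,70])-q[:3]; print('world',T.round(1),'tool',(r.T@T).round(1))
E
python3 ck.py w14
```

```text
t 14.25 pos [ 482.7 -230.7  160.5] rot [3.076 0.016 1.807] F [ 0.1 -0.   0.1] open 16.6
shift [0. 0. 0.]
[ 4.86824e+02 -2.34129e+02  8.48900e+01 -5.50000e-02 -4.50000e-02] 1.118757002415866
world [ -0.8   1.4 -14.9] tool [ 1.8 -1.4 14.8]
```

View pics/ow14.png

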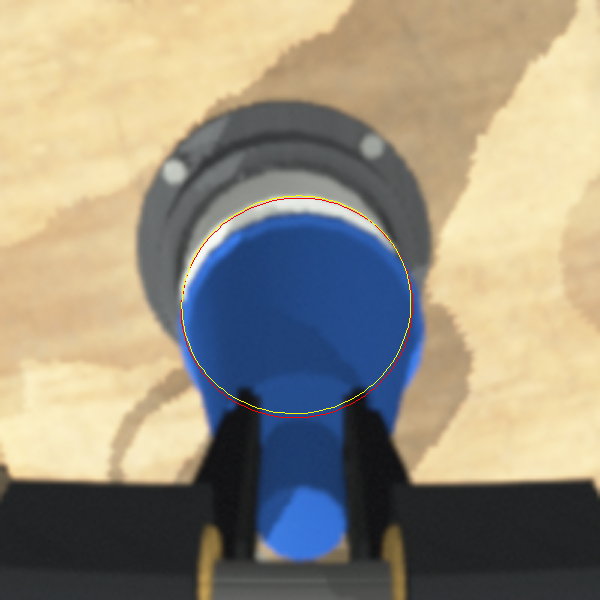

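Call:
send_rows(plan="1 -1 4 0 0;1 -1 4 0 0;0 0 0 0 0")

```text
t: 14.55
eef_pos: [480.8, -229.3, 152.3]
tcp_rot: [3.076, 0.017, 1.807]
ft_force: [-0.4, 0.1, 0.3]
opening: 0.173
```

Call:
send_rows(plan="0 0 3 0 0;0 0 0 0 0")

```text
t: 14.75
eef_pos: [481.0, -229.3, 149.0]
tcp_rot: [3.076, 0.017, 1.807]
ft_force: [0.6, -0.5, -0.9]
opening: 0.173
```

Call:
send_rows(plan="0 0 3 0 0;0 0 0 0 0")

```text
t: 14.95
eef_pos: [481.5, -229.3, 146.0]
tcp_rot: [3.075, 0.017, 1.807]
ft_force: [-0.6, -0.5, 2.0]
opening: 0.171
```

```bash
python3 ck.py w15
```

```text
t 15.0 pos [ 481.5 -229.4  146.1] rot [3.075 0.017 1.807] F [0.1 0.3 1.9] open 16.2
shift [0. 0. 0.]
[ 4.85225e+02 -2.32097e+02  7.44420e+01 -5.80000e-02 -2.90000e-02] 0.8161422338163554
world [ 0.8 -0.6 -4.4] tool [-0.7  0.3  4.5]
```

View pics/ow15.png

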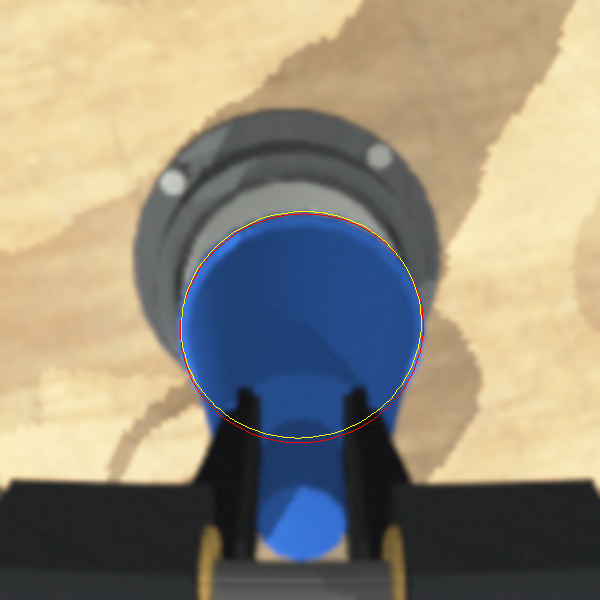

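Contact is about 3 N and the rims are aligned to within roughly 1–2 mm. I'll release.

Call:
send_rows(plan="0 0 0 0 20;0 0 0 0 25;0 0 0 0 35;0 0 0 0 45;0 0 0 0 45")

```text
t: 15.5
eef_pos: [481.7, -229.5, 146.4]
tcp_rot: [3.075, 0.018, 1.807]
ft_force: [-0.0, -0.3, 0.1]
opening: 0.444
```

```bash
python3 ck.py w16;  python3 - <<'E'
from h import *
q=eyes.read_camera('side'); a=q['image'][80:220,200:400,::-1]; cv2.imwrite('pics/s16.png',cv2.resize(a,None,fx=3,fy=3,interpolation=cv2.INTER_CUBIC))
E
```

```text
t 15.55 pos [ 481.7 -229.4  146.4] rot [3.075 0.018 1.807] F [ 0.2 -0.6  0.1] open 43.7
shift [0. 0. 0.]
[ 4.85969e+02 -2.32201e+02  7.00290e+01 -5.30000e-02 -5.90000e-02] 1.2545952994158063
world [ 0.  -0.5 -0. ] tool [-0.5 -0.1  0. ]
```

View pics/ow16.png

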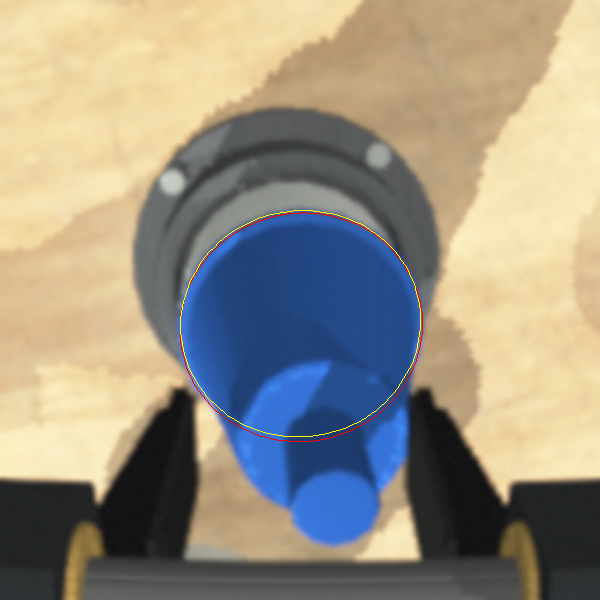

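View pics/s16.png

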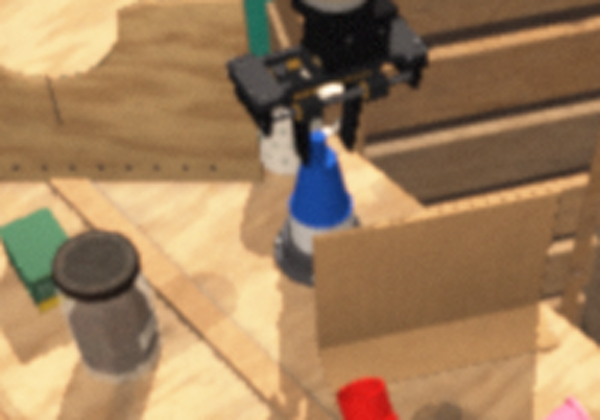

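Blue stands seated on the tub and is released. Going up, then on to the yellow cone.

Call:
send_rows(plan="0 0 -20 0 60;0 0 -45 0 60;0 0 -45 0 60;10 10 -20 0 60;30 34 0 0 60;30 34 0 0 60;30 34 0 0 60;30 34 0 0 60")

```text
t: 16.4
eef_pos: [585.2, -67.7, 290.1]
tcp_rot: [3.074, 0.018, 1.798]
ft_force: [1.7, -0.9, -0.8]
opening: 0.63
```

Call:
send_rows(plan="30 34 0 0 60;30 34 0 0 60;30 34 0 0 60;20 25 0 0 60;0 0 0 0 60")

```text
t: 16.9
eef_pos: [688.6, 79.4, 296.2]
tcp_rot: [3.074, 0.018, 1.802]
ft_force: [-0.8, -0.8, -0.1]
opening: 0.631
```

```bash
python3 - <<'E'
from rk import *
import pickle
rel((693.2,94,200))
p=eyes.read_camera('wrist'); save(p,'w17'); pickle.dump(p,open('w17.pkl','wb'))
print(proj(p,(694,90.6,139),True),proj(p,(522.5,49,138.5),True))
E
```

```text
t 16.9 pos [688.6  79.4 296.2] rot [3.074 0.018 1.802] F [-0.8 -0.8 -0.1] open 60.0
shift [14.8  1.3 96.3]
[318.99070449 171.79597802] [164.74955445 177.12567183]
```

View pics/w17.png

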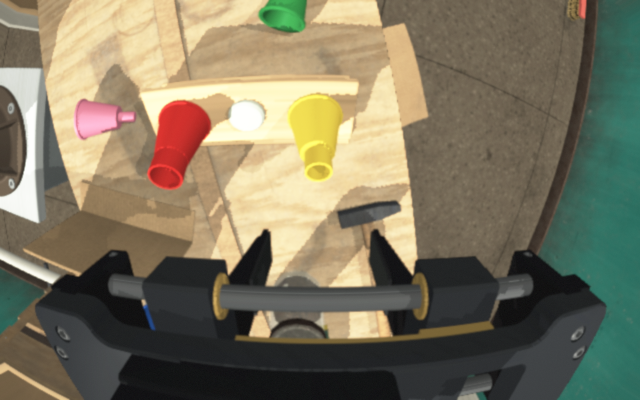

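Call:
send_rows(plan="5 2 40 0 60;5 2 40 0 60;5 2 40 0 60;0 0 30 0 60;0 0 0 0 60")

```text
t: 17.45
eef_pos: [699.2, 89.6, 144.1]
tcp_rot: [3.072, 0.02, 1.799]
ft_force: [-0.6, -0.4, -1.1]
opening: 0.63
```

```bash
python3 - <<'E'
from rk import *
rel((694.4,94.3,115))
p=eyes.read_camera('wrist'); save(p,'w18')
a=p['image'][60:320,200:460,::-1]; cv2.imwrite('pics/w18c.png',cv2.resize(a,None,fx=2.2,fy=2.2,interpolation=cv2.INTER_CUBIC))
print(proj(p,(694,90.6,139),True))
E
```

```text
t 17.45 pos [699.2  89.6 144.1] rot [3.072 0.02  1.799] F [-0.6 -0.4 -1.1] open 59.9
shift [ 6.3 -5.7 28.7]
[314.36830176 239.29446061]
```

View pics/w18c.png

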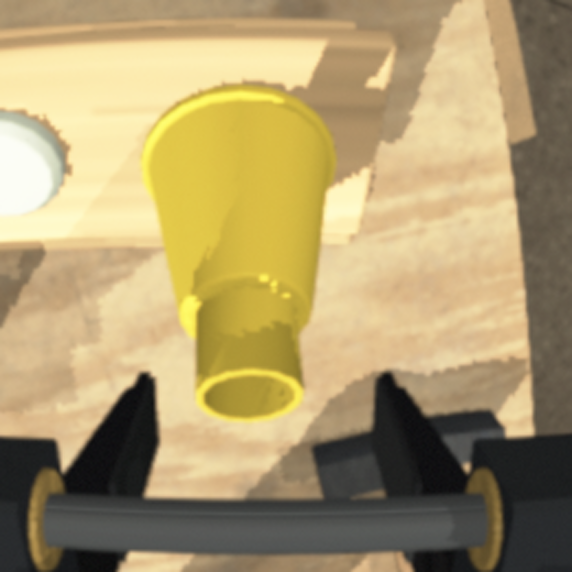

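Call:
send_rows(plan="3 -3 15 0 60;3 -3 14 0 60;0 0 0 0 60")

```text
t: 17.8
eef_pos: [696.5, 92.2, 122.3]
tcp_rot: [3.062, 0.022, 1.797]
ft_force: [0.4, -0.9, 0.5]
opening: 0.631
```

```bash
python3 - <<'E'
from rk import *
rel((694.4,94.3,115))
p=eyes.read_camera('wrist'); save(p,'w19')
a=p['image'][60:320,200:460,::-1]; cv2.imwrite('pics/w19c.png',cv2.resize(a,None,fx=2.2,fy=2.2,interpolation=cv2.INTER_CUBIC))
E
```

```text
t 17.8 pos [696.5  92.2 122.3] rot [3.062 0.022 1.797] F [ 0.4 -0.9  0.5] open 60.0
shift [ 2.7 -2.2  7.1]
```

View pics/w19c.png

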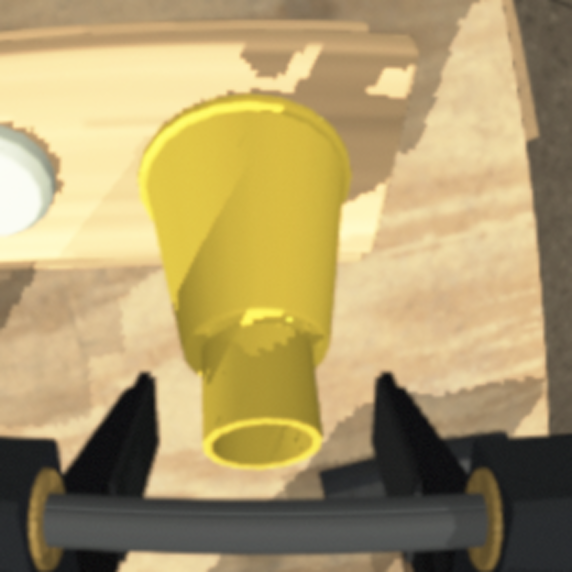

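Call:
send_rows(plan="3 -2 7 0 60;0 0 0 0 45;0 0 0 0 30;0 0 0 0 10;0 0 0 0 10;0 0 0 0 10;0 0 0 0 10")

```text
t: 18.55
eef_pos: [696.3, 94.6, 119.6]
tcp_rot: [3.056, 0.023, 1.797]
ft_force: [0.1, 1.3, -1.3]
opening: 0.319
```

```bash
python3 - <<'E'
from rk import *
rel((694.4,94.3,115))
p=eyes.read_camera('wrist'); save(p,'w20')
a=p['image'][60:320,200:460,::-1]; cv2.imwrite('pics/w20c.png',cv2.resize(a,None,fx=2.2,fy=2.2,interpolation=cv2.INTER_CUBIC))
E
```

```text
t 18.55 pos [696.3  94.6 119.6] rot [3.056 0.023 1.797] F [ 0.1  1.3 -1.3] open 30.3
shift [ 0.2 -2.3  4.4]
```

View pics/w20c.png

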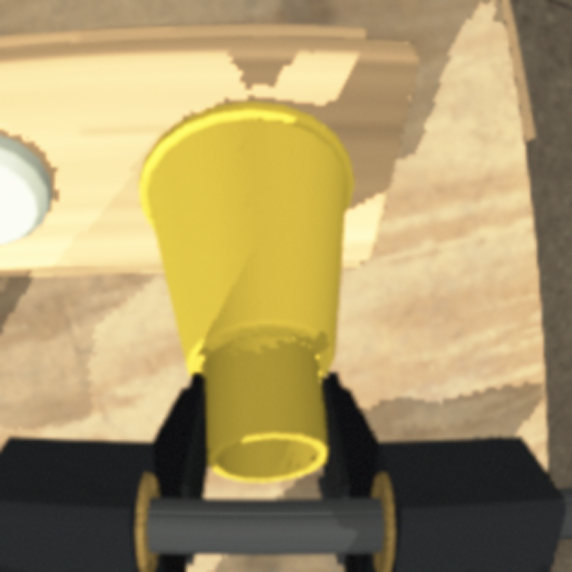

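Call:
send_rows(plan="-10 0 -14 0 10;-12 0 -16 0 10;-25 -20 -5 0 10;-20 -35 0 0 10;0 -33 0 0 10;0 0 0 0 10")

```text
t: 19.2
eef_pos: [621.3, 3.7, 153.5]
tcp_rot: [3.054, 0.025, 1.798]
ft_force: [0.5, -0.6, -1.0]
opening: 0.316
```

```bash
python3 - <<'E'
from rk import *
rel((622.3,24.5,88.5))
E
```

```text
t 19.2 pos [621.3   3.7 153.5] rot [3.054 0.025 1.798] F [ 0.5 -0.6 -1. ] open 30.1
shift [21.6 -0.  64.7]
```

Call:
send_rows(plan="4 0 30 0 10;6 -1 30 0 10;6 0 4 0 10;0 0 0 0 10")

```text
t: 19.6
eef_pos: [625.9, 16.5, 93.3]
tcp_rot: [3.046, 0.028, 1.795]
ft_force: [0.7, 0.1, -1.8]
opening: 0.324
```

```bash
python3 - <<'E'
from rk import *
rel((622.3,24.5,88.5))
p=eyes.read_camera('wrist'); save(p,'w21')
E
```

```text
t 19.6 pos [625.9  16.5  93.3] rot [3.046 0.028 1.795] F [ 0.7  0.1 -1.8] open 30.8
shift [ 8.7 -2.2  4.4]
```

View pics/w21.png

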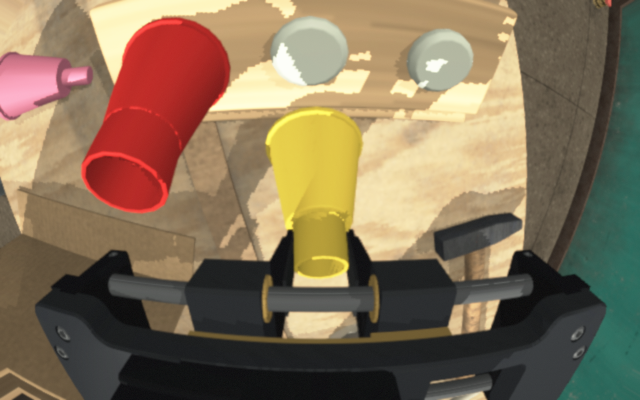

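Call:
send_rows(plan="3 -2 6 0 10;6 0 1 0 10;0 0 0 0 10")

```text
t: 19.95
eef_pos: [624.1, 24.9, 88.8]
tcp_rot: [3.042, 0.029, 1.795]
ft_force: [-0.8, 0.1, -1.3]
opening: 0.32
```

Call:
send_rows(plan="4 0 0 0 10;4 0 0 0 10;0 0 0 0 10")

```text
t: 20.25
eef_pos: [623.3, 32.9, 90.2]
tcp_rot: [3.039, 0.031, 1.796]
ft_force: [0.1, -1.4, -1.4]
opening: 0.318
```

Call:
send_rows(plan="5 0 -5 0 10;5 0 -5 0 10;6 0 -5 0 10;6 0 -5 0 10")

```text
t: 20.65
eef_pos: [614.9, 53.1, 109.9]
tcp_rot: [3.043, 0.034, 1.797]
ft_force: [0.4, -3.3, -3.0]
opening: 0.315
```

Call:
send_rows(plan="6 0 -5 0 10;7 0 -4 0 10;7 0 -3 0 10;0 0 0 0 10")

```text
t: 21.05
eef_pos: [608.5, 74.8, 122.6]
tcp_rot: [3.042, 0.034, 1.798]
ft_force: [-0.4, -1.7, -2.1]
opening: 0.31
```

```bash
python3 - <<'E'
from rk import *
rel((622.3,24.5,88.5))
p=eyes.read_camera('wrist'); save(p,'w22')
q=eyes.read_camera('side'); a=q['image'][140:320,220:400,::-1]; cv2.imwrite('pics/s22.png',cv2.resize(a,None,fx=3,fy=3,interpolation=cv2.INTER_CUBIC))
E
```

```text
t 21.05 pos [608.5  74.8 122.6] rot [3.042 0.034 1.798] F [-0.4 -1.7 -2.1] open 29.5
shift [-50.9  -1.5  35.9]
```

View pics/w22.png

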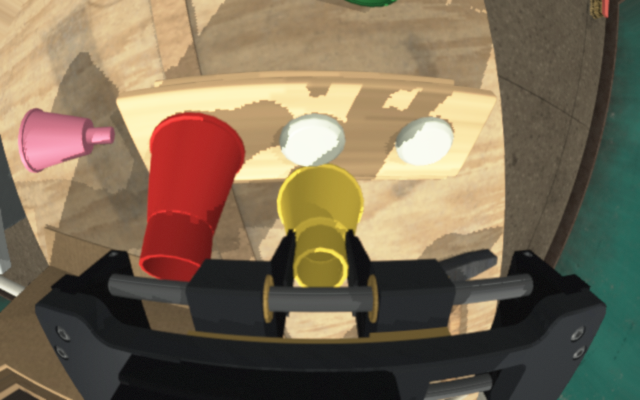

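View pics/s22.png

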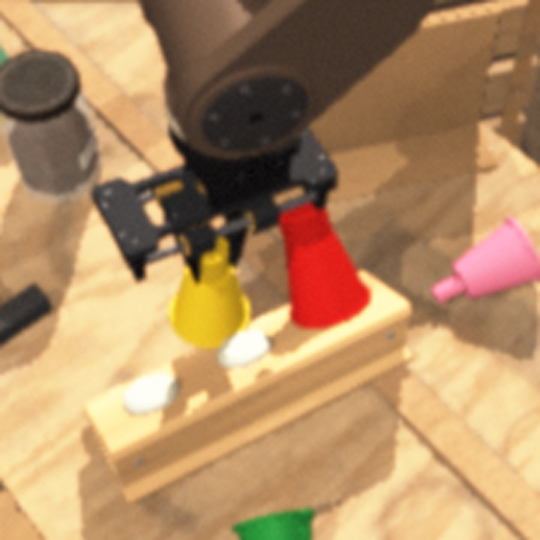

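```bash
cat > tl.py <<'E'
from cf import *
def tilt(p,s,hue,R0,nt,rowmax,L=94,sat=150):
    r,G=tool(s); q,c,cnt=fitcone(p,hue,R0,nt,(0,rowmax),list(G-L*-r[:,2])+[0,0],sat=sat)
    ax=axisfr(*q[3:])[0]; print('mouth',q[:3].round(1),'ax',ax[:2].round(3),'cost',round(c,2),'n',len(cnt),cnt.min(0),cnt.max(0))
    print('lean to -toolx',np.round(-ax@r[:,0],3),'along tooly',np.round(ax@r[:,1],3),'axialG',np.round((G-q[:3])@ax,1),'rel tcp',(q[:3]-s['eef_pos']).round(1)); return q
E
python3 - <<'E'
from tl import *
p=eyes.read_camera('wrist'); s=env.state()
tilt(p,s,(22,34),36,(321,267),205)
E
```

```text
mouth [614.4  74.2  47.2] ax [-0.088 -0.018] cost 6.05 n 124 [277. 164.] [362. 205.]
lean to -toolx 0.032 along tooly 0.008 axialG 94.1 rel tcp [  5.6   0.  -74.9]
```

Call:
send_rows(plan="-4 0 -10 0 10;-4 0 -10 0 10;0 0 -10 0 10;0 0 -10 0 10;0 0 -10 0 10;0 0 -10 0 10;0 0 -10 0 10;0 0 -10 0 10")

```text
t: 22.0
eef_pos: [601.6, 66.5, 208.8]
tcp_rot: [3.042, 0.032, 1.795]
ft_force: [-0.0, 0.1, -0.8]
opening: 0.312
```

Descents slowly tilt the tool, by 0.1 rad so far, and gripping in line with that tilt leans the cone too. I'll stand yellow on the open bench and release it. Then I'll turn the jaws 90° around the neck and regrip it upright.

```bash
python3 - <<'E'
from rk import *
rel((640,-10,90))
E
```

```text
t 22.0 pos [601.6  66.5 208.8] rot [3.042 0.032 1.795] F [-0.   0.1 -0.8] open 29.6
shift [-79.2   8.3 122.8]
```

Call:
send_rows(plan="-40 4 0 0 10;-40 4 20 0 10;0 0 35 0 10;0 0 35 0 10;0 0 30 0 10;0 0 0 0 10")

```text
t: 22.6
eef_pos: [643.4, -13.5, 96.3]
tcp_rot: [3.034, 0.035, 1.796]
ft_force: [-0.6, 0.2, -0.5]
opening: 0.31
```

```bash
python3 - <<'E'
from rk import *
rel((640,-10,80))
p=eyes.read_camera('wrist'); save(p,'w23')
E
```

```text
t 22.6 pos [643.4 -13.5  96.3] rot [3.034 0.035 1.796] F [-0.6  0.2 -0.5] open 29.5
shift [ 4.8 -4.3 15.8]
```

View pics/w23.png

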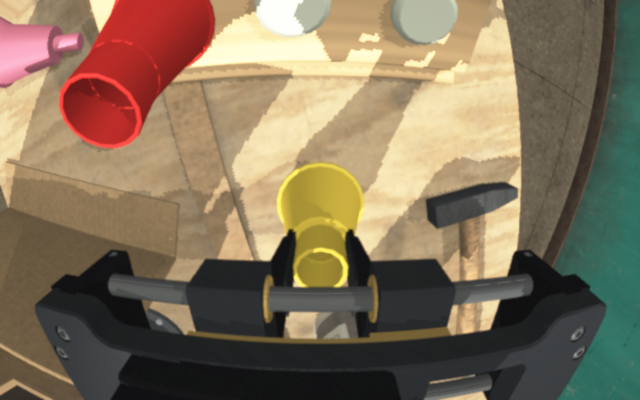

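Call:
send_rows(plan="0 0 10 0 10;0 0 4 0 10;0 0 0 0 10")

```text
t: 22.95
eef_pos: [647.5, -13.4, 88.1]
tcp_rot: [3.027, 0.038, 1.797]
ft_force: [-0.2, -0.6, -1.4]
opening: 0.312
```

Call:
send_rows(plan="0 0 4 0 10;0 0 0 0 10")

```text
t: 23.15
eef_pos: [648.5, -13.3, 85.5]
tcp_rot: [3.024, 0.039, 1.797]
ft_force: [0.3, 0.7, -2.0]
opening: 0.311
```

Call:
send_rows(plan="0 -2 6 0 10;0 -1 4 0 10")

```text
t: 23.35
eef_pos: [649.4, -14.0, 78.2]
tcp_rot: [3.017, 0.041, 1.797]
ft_force: [0.6, 4.2, 31.8]
opening: 0.311
```

Call:
send_rows(plan="0 0 -2 0 33;0 0 0 0 40;0 0 0 0 50;0 0 0 0 62;0 0 0 0 62")

```text
t: 23.85
eef_pos: [649.4, -14.1, 80.3]
tcp_rot: [3.015, 0.042, 1.797]
ft_force: [-0.5, -0.3, -0.8]
opening: 0.611
```

```bash
python3 - <<'E'
from rk import *
rel((640,-10,80))
p=eyes.read_camera('wrist'); save(p,'w24')
a=p['image'][100:320,220:420,::-1]; cv2.imwrite('pics/w24c.png',cv2.resize(a,None,fx=2.5,fy=2.5,interpolation=cv2.INTER_CUBIC))
E
```

```text
t 23.85 pos [649.4 -14.1  80.3] rot [3.015 0.042 1.797] F [-0.5 -0.3 -0.8] open 58.1
shift [ 6.1 -8.2 -1. ]
```

View pics/w24c.png

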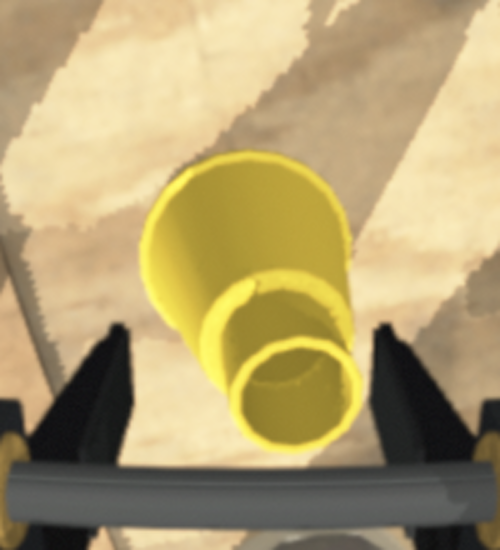

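```bash
cat > nk.py <<'E'
from ov import *
def at(p,u,v,z):
    o,d=ray(p,u,v,True); return o+d*(z-o[2])/d[2]
E
python3 - <<'E'
from nk import *
from rk import rel
p=eyes.read_camera('wrist'); s=env.state(); r,G=tool(s)
X=at(p,338.8,257.2,98); print('necktop',X,'G',G, 'tool z',r[:,2].round(3))
# mouth check: far edge
print('mouth far pt',at(p,220+250/2.5,100+152/2.5,2))
# desired G=(X,Y,88)
T=np.array([X[0],X[1],86])+19*r[:,2]; rel(T)
E
```

```text
necktop [655.42161638 -10.90885787  98.        ] G [646.96521048 -13.82786729  99.14094194] tool z [ 0.132 -0.012 -0.991]
mouth far pt [649.31342776  22.07483909   2.        ]
t 23.95 pos [649.5 -14.1  80.3] rot [3.015 0.042 1.797] F [ 0.  -0.3  0. ] open 61.4
shift [ 1.5  7.2 14.1]
```

Call:
send_rows(plan="1 4 0 0 80;0 4 0 0 85;0 0 0 0 85;0 0 0 0.14 85;0 0 0 0.14 85;0 0 0 0.14 85;0 0 0 0.14 85;0 0 0 0.14 85")

```text
t: 24.75
eef_pos: [658.0, -10.8, 80.9]
tcp_rot: [3.02, -0.052, 1.079]
ft_force: [0.0, 0.1, 0.3]
opening: 0.889
```

Call:
send_rows(plan="0 0 0 0.14 85;0 0 0 0.14 85;0 0 0 0.14 85;0 0 0 0.14 85;0 0 0 0.14 85;0 0 0 0.14 85;0 0 0 0 85")

```text
t: 25.45
eef_pos: [658.3, -10.5, 80.7]
tcp_rot: [3.104, -0.127, 0.2]
ft_force: [-0.0, -0.3, 0.2]
opening: 0.895
```

```bash
python3 - <<'E'
from rk import *
rel((640,-10,80))
p=eyes.read_camera('wrist'); save(p,'w25')
import pickle; pickle.dump((p,env.state()),open('w25.pkl','wb'))
E
```

```text
t 25.45 pos [658.3 -10.5  80.7] rot [ 3.104 -0.127  0.2  ] F [-0.  -0.3  0.2] open 85.1
shift [-17.8  -4.   -1.7]
```

View pics/w25.png

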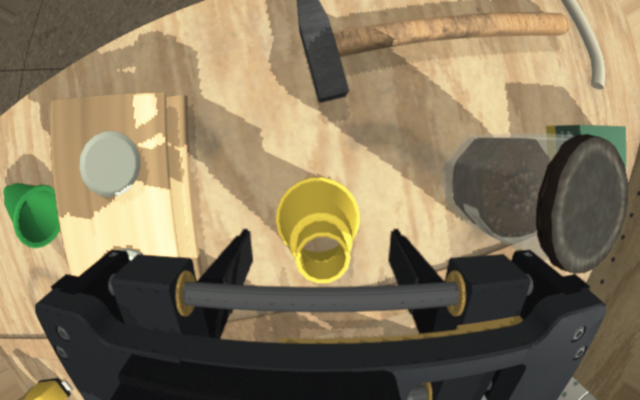

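Call:
send_rows(plan="0 0 7 0 70;0 0 1 0 45;0 0 0 0 20;0 0 0 0 10;0 0 0 0 10;0 0 0 0 10;0 0 0 0 10")

```text
t: 26.2
eef_pos: [659.4, -10.4, 71.8]
tcp_rot: [3.102, -0.126, 0.216]
ft_force: [-0.8, -0.6, 3.1]
opening: 0.365
```

```bash
python3 - <<'E'
from rk import *
rel((640,-10,80))
p=eyes.read_camera('wrist'); save(p,'w26')
import pickle; pickle.dump((p,env.state()),open('w26.pkl','wb'))
E
```

```text
t 26.2 pos [659.4 -10.4  71.8] rot [ 3.102 -0.126  0.216] F [-0.8 -0.6  3.1] open 34.7
shift [-17.7  -4.2 -10.7]
```

View pics/w26.png

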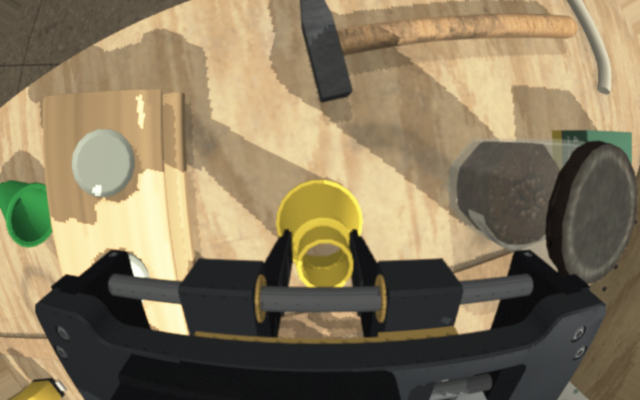

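Call:
send_rows(plan="0 0 0 0 45;0 0 0 0 45;0 0 -5 0 45;0 0 0 0 45;0 0 0 0 10;0 0 0 0 10;0 0 0 0 10;0 0 0 0 10")

```text
t: 27.05
eef_pos: [659.4, -10.7, 78.3]
tcp_rot: [3.101, -0.128, 0.217]
ft_force: [-1.3, -0.9, 2.1]
opening: 0.313
```

```bash
python3 - <<'E'
from tl import *
from rk import rel
p=eyes.read_camera('wrist'); save(p,'w27'); s=env.state()
import pickle; pickle.dump((p,s),open('w27.pkl','wb'))
draw(p,[],(220,140,420,310),3,'o27')
E
```

```text
(no output)
```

View pics/o27.png

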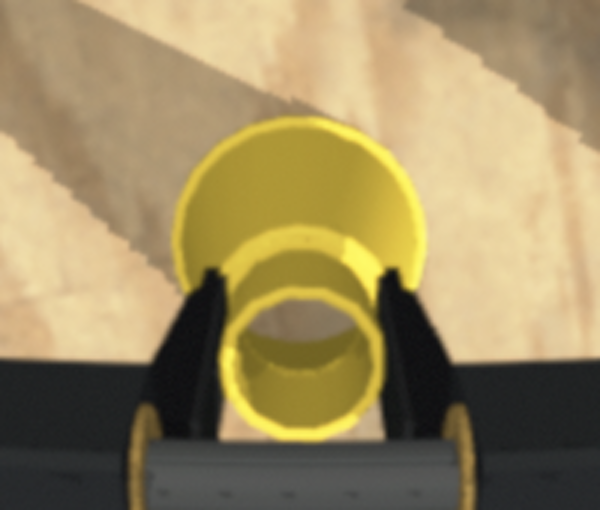

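```bash
python3 - <<'E'
from tl import *
from nk import *
import pickle
p,s=pickle.load(open('w27.pkl','rb')); r,G=tool(s)
X=at(p,321,261.7,98); print('axis',X.round(1),'G',G.round(1),'off tcp',(X-s['eef_pos']).round(1))
q=tilt(p,s,(22,34),36,(321,261.7),233-2)
E
grep -n x /dev/null; python3 - <<'E'
import sys; sys.path.insert(0,'.')
from nk import *
import pickle
p,s=pickle.load(open('w16.pkl','rb'))
print('blue necktop',at(p,331.7,269.3,170), 'far')
E
```

```text
axis [655.7 -11.7  98. ] G [656.8 -10.4  97.2] off tcp [-3.7 -1.  19.7]
mouth [654.7 -14.8 -21.1] ax [-0.073  0.006] cost 21.23 n 154 [278. 179.] [359. 231.]
lean to -toolx -0.058 along tooly 0.019 axialG 117.9 rel tcp [ -4.6  -4.2 -99.5]
blue necktop [ 485.25141637 -231.2372743   170.        ] far
```

Call:
send_rows(plan="0 0 -20 0 10;5 0 -45 0 10;5 0 -45 0 10;5 0 -45 0 10;5 0 -45 0 10;0 0 -10 0 10;0 0 0 0 10")

```text
t: 27.8
eef_pos: [648.7, -3.4, 292.5]
tcp_rot: [3.104, -0.118, 0.216]
ft_force: [0.4, -1.2, -1.6]
opening: 0.311
```

```bash
python3 - <<'E'
from rk import *
rel((489.3,-215,285))
p=eyes.read_camera('wrist'); save(p,'w28')
E
```

```text
t 27.8 pos [648.7  -3.4 292.5] rot [ 3.104 -0.118  0.216] F [ 0.4 -1.2 -1.6] open 29.6
shift [-200.6  172.9   -9.9]
```

View pics/w28.png

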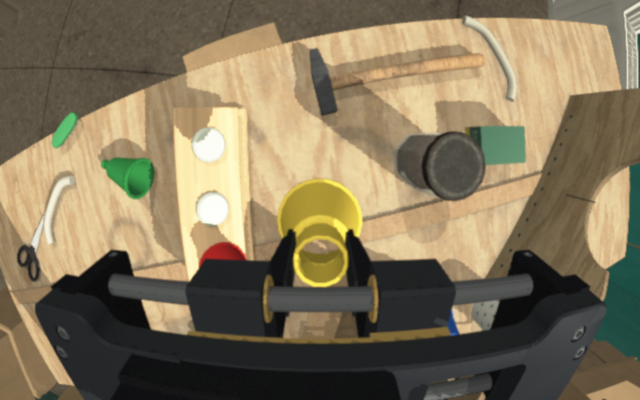

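Call:
send_rows(plan="-30 26 0 0 10;-35 30 0 0 10;-35 30 0 0 10;-35 30 0 0 10;-35 30 0 0 10;-25 22 0 0 10;0 0 0 0 10")

```text
t: 28.55
eef_pos: [485.3, -213.3, 258.3]
tcp_rot: [3.118, -0.099, 0.218]
ft_force: [0.6, 0.5, -1.6]
opening: 0.313
```

```bash
python3 - <<'E'
from rk import *
import pickle
rel((489.3,-231,250))
p=eyes.read_camera('wrist'); save(p,'w29'); pickle.dump((p,env.state()),open('w29.pkl','wb'))
E
```

```text
t 28.55 pos [ 485.3 -213.3  258.3] rot [ 3.118 -0.099  0.218] F [ 0.6  0.5 -1.6] open 29.8
shift [-0.7 18.   8.6]
```

View pics/w29.png

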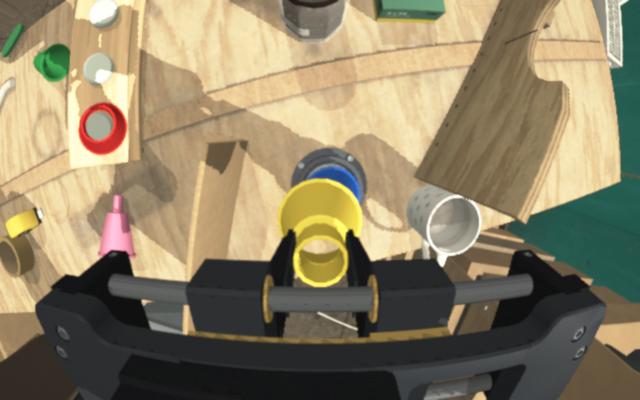

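```bash
python3 - <<'E'
from tl import *
import pickle
p,s=pickle.load(open('w29.pkl','rb'))
draw(p,[],(220,130,420,300),3,'o29')
for sat in (130,150): 
    q=tilt(p,s,(22,34),36,(320,259),228,sat=sat)
r,G=tool(s); ax,e1,e2=axisfr(*q[3:])
draw(p,[(circ(p,q[:3],e1,e2,36),(255,0,255)),(circ(p,q[:3]+98*ax,e1,e2,15.5),(255,0,255)),(circ(p,np.array([486,-232.4,72]),np.eye(3)[0],np.eye(3)[1],34),(0,0,255))],(220,130,420,300),3,'o29')
E
```

```text
mouth [ 478.9 -216.1  174.5] ax [0.026 0.019] cost 1.04 n 136 [278. 179.] [361. 228.]
lean to -toolx -0.128 along tooly 0.01 axialG 102.8 rel tcp [ -7.2  -3.9 -83.7]
mouth [ 476.7 -215.7  166.2] ax [0.015 0.006] cost 1.65 n 133 [278. 179.] [358. 228.]
lean to -toolx -0.115 along tooly 0.02 axialG 111.1 rel tcp [ -9.4  -3.4 -92. ]
```

View pics/o29.png

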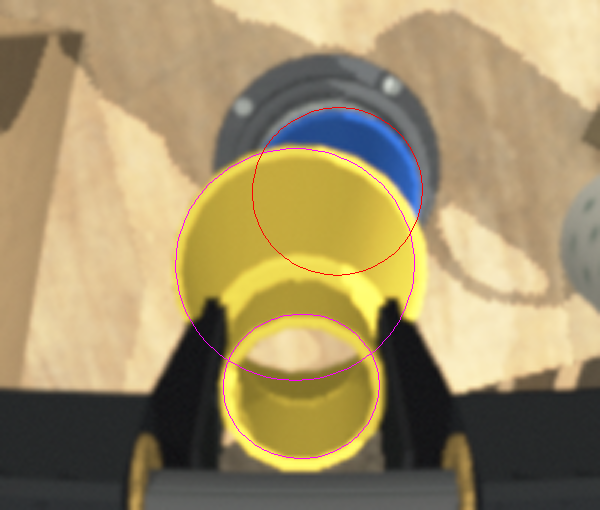

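```bash
python3 - <<'E'
from rk import *
rel((490.8,-230.3,190))
E
```

```text
t 28.6 pos [ 486.1 -212.2  258.2] rot [ 3.119 -0.099  0.218] F [-0.2  0.2 -1.9] open 29.4
shift [-6.  17.1 68.4]
```

Call:
send_rows(plan="-1 9 0 0 10;-1 9 0 0 10;-2 0 22 0 10;-2 0 22 0 10;0 0 20 0 10;0 0 0 0 10")

```text
t: 29.2
eef_pos: [494.1, -230.7, 189.4]
tcp_rot: [3.121, -0.097, 0.223]
ft_force: [-0.1, 0.4, -2.3]
opening: 0.309
```

```bash
cat > ck2.py <<'E'
from tl import *
from rk import rel
import sys,pickle
name=sys.argv[1]; nt=(float(sys.argv[2]),float(sys.argv[3])); 
p=eyes.read_camera('wrist'); s=env.state(); save(p,name); pickle.dump((p,s),open(name+'.pkl','wb')); rel(s['eef_pos'])
q=tilt(p,s,(22,34),36,nt,228,sat=120); ax,e1,e2=axisfr(*q[3:]); r,G=tool(s)
T=np.array([486,-232.4,q[2]])-q[:3]; print('move world',T.round(1),'tool',(r.T@T).round(1))
draw(p,[(circ(p,q[:3],e1,e2,36),(255,0,255)),(circ(p,q[:3]+98*ax,e1,e2,15.5),(255,0,255)),(circ(p,np.array([486,-232.4,71]),np.eye(3)[0],np.eye(3)[1],34),(0,0,255))],(220,130,420,300),3,'o'+name)
E
python3 ck2.py w30 321 261
```

```text
t 29.25 pos [ 494.5 -231.   190.7] rot [ 3.12  -0.098  0.223] F [ 0.1  0.1 -0.9] open 30.0
shift [0. 0. 0.]
mouth [ 488.3 -233.2  110.5] ax [0.029 0.013] cost 1.57 n 137 [277. 179.] [361. 228.]
lean to -toolx -0.129 along tooly 0.015 axialG 99.2 rel tcp [ -6.2  -2.2 -80.2]
move world [-2.3  0.8  0. ] tool [-2.1 -1.3 -0.2]
```

View pics/ow30.png

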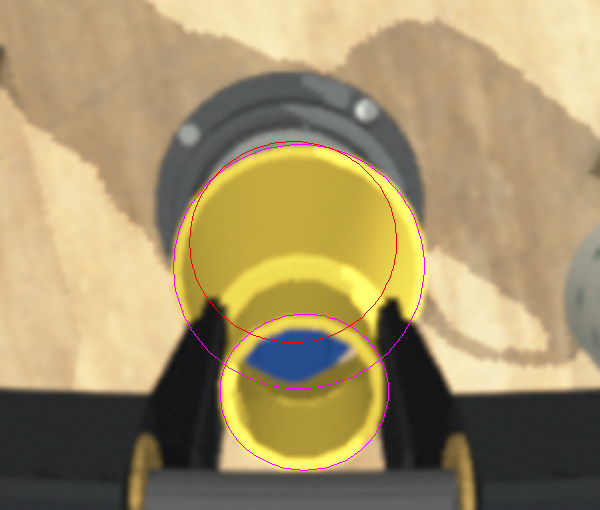

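Call:
send_rows(plan="-3 -1 9 0 10;-1 0 8 0 10;0 0 0 0 10")

```text
t: 29.55
eef_pos: [493.1, -230.9, 173.9]
tcp_rot: [3.118, -0.1, 0.225]
ft_force: [-1.1, 0.0, -1.8]
opening: 0.307
```

```bash
python3 ck2.py w31 321 261
```

```text
t 29.6 pos [ 493.3 -231.   174.4] rot [ 3.117 -0.1    0.225] F [-0.4 -0.4 -1.2] open 29.5
shift [0. 0. 0.]
mouth [ 487.8 -233.6   96.2] ax [0.029 0.017] cost 1.16 n 138 [277. 179.] [361. 228.]
lean to -toolx -0.132 along tooly 0.014 axialG 97.2 rel tcp [ -5.5  -2.6 -78.2]
move world [-1.8  1.2  0. ] tool [-1.4 -1.6 -0.2]
```

View pics/ow31.png

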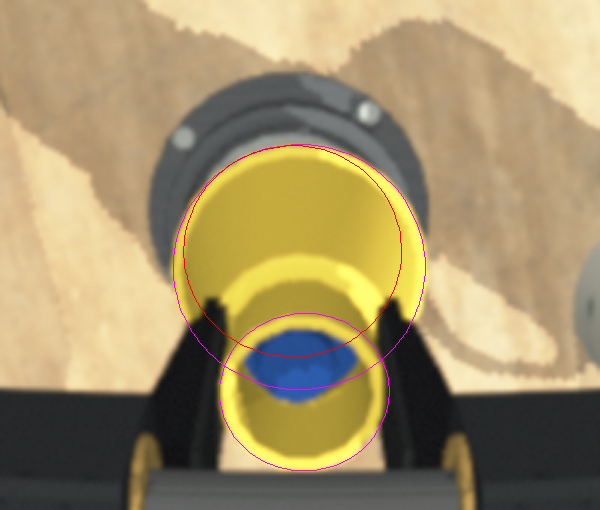

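Call:
send_rows(plan="-3 -2 5 0 10;-1 0 4 0 10;0 0 0 0 10")

```text
t: 29.9
eef_pos: [490.0, -230.1, 165.3]
tcp_rot: [3.116, -0.102, 0.225]
ft_force: [0.3, 0.7, -1.4]
opening: 0.311
```

Call:
send_rows(plan="0 0 3 0 10;0 0 0 0 10")

```text
t: 30.1
eef_pos: [490.4, -230.1, 162.3]
tcp_rot: [3.116, -0.102, 0.225]
ft_force: [-0.6, 1.3, -0.2]
opening: 0.309
```

```bash
python3 ck2.py w32 321 261
```

```text
t 30.15 pos [ 490.5 -230.1  162.5] rot [ 3.116 -0.103  0.225] F [-0.2  1.3 -0.6] open 29.8
shift [0. 0. 0.]
mouth [ 485.7 -232.7   85.5] ax [0.026 0.018] cost 0.92 n 138 [277. 178.] [362. 228.]
lean to -toolx -0.131 along tooly 0.014 axialG 95.9 rel tcp [ -4.7  -2.6 -77. ]
move world [0.3 0.3 0. ] tool [ 0.3 -0.3  0. ]
```

Call:
send_rows(plan="0 -1 2 0 10;0 0 0 0 10")

```text
t: 30.35
eef_pos: [490.6, -229.4, 160.6]
tcp_rot: [3.115, -0.103, 0.225]
ft_force: [-0.3, -0.2, -0.4]
opening: 0.313
```

Call:
send_rows(plan="0 0 2 0 10;0 0 0 0 10")

```text
t: 30.55
eef_pos: [490.9, -229.5, 158.7]
tcp_rot: [3.115, -0.103, 0.225]
ft_force: [-1.5, -0.7, 1.1]
opening: 0.308
```

Yellow's weight is now mostly carried by the stack. Releasing.

Call:
send_rows(plan="0 0 0 0 33;0 0 0 0 38;0 0 0 0 45;0 0 0 0 55;0 0 0 0 60")

```text
t: 31.05
eef_pos: [491.2, -229.7, 158.9]
tcp_rot: [3.114, -0.104, 0.225]
ft_force: [-0.5, 0.4, 0.4]
opening: 0.587
```

```bash
python3 - <<'E'
from tl import *
from rk import rel
import pickle
p=eyes.read_camera('wrist'); s=env.state(); pickle.dump((p,s),open('w33.pkl','wb')); rel(s['eef_pos'])
up=(np.eye(3)[0],np.eye(3)[1]); c=np.array([486,-232.4,0])
draw(p,[(circ(p,c+[0,0,z],*up,R0),col) for z,R0,col in((71,34,(0,0,255)),(81,36,(255,0,255)),(179,15.5,(255,0,255)))],(220,130,420,300),3,'o33')
q=eyes.read_camera('side'); a=q['image'][80:220,200:400,::-1]; cv2.imwrite('pics/s33.png',cv2.resize(a,None,fx=3,fy=3,interpolation=cv2.INTER_CUBIC))
E
```

```text
t 31.1 pos [ 491.2 -229.7  158.9] rot [ 3.114 -0.104  0.225] F [ 0.3  0.3 -0.7] open 57.6
shift [0. 0. 0.]
```

View pics/o33.png

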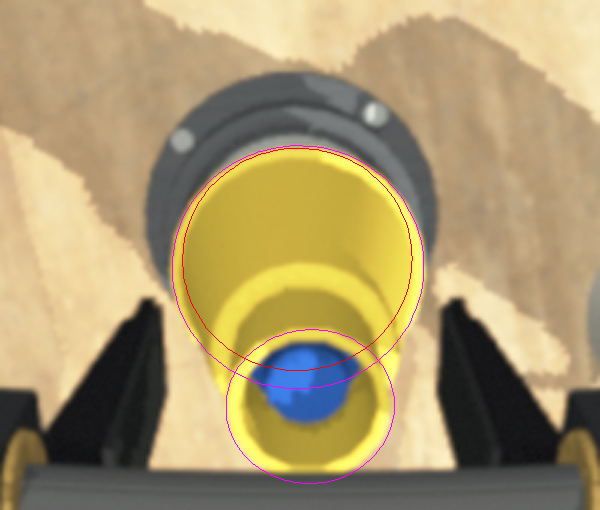

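View pics/s33.png

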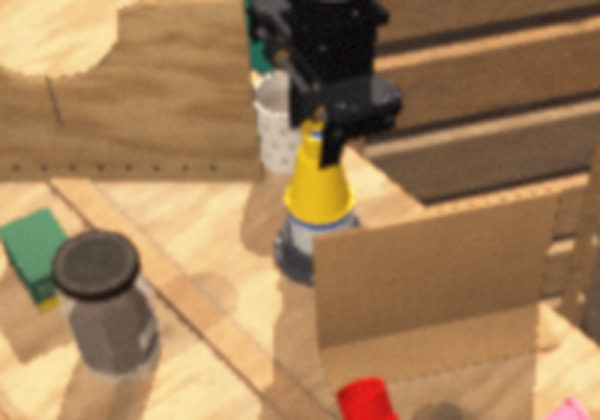

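Yellow sits straight over blue with blue's rim showing beneath it. Now the red cone: up, turn back, and across.

Call:
send_rows(plan="0 0 -20 0 75;0 0 -45 0 75;0 0 -45 0 75;0 0 -20 0 75;0 0 0 -0.145 75;0 0 0 -0.145 75;0 0 0 -0.145 75;0 0 0 -0.145 75")

```text
t: 31.95
eef_pos: [476.4, -229.0, 294.1]
tcp_rot: [3.06, -0.07, 0.823]
ft_force: [-0.2, 0.1, 0.6]
opening: 0.788
```

Call:
send_rows(plan="0 0 0 -0.145 75;0 0 0 -0.145 75;0 0 0 -0.145 75;0 0 0 -0.145 75;0 0 0 -0.145 75;0 0 0 -0.145 75;0 0 0 -0.13 75;0 0 0 0 75")

```text
t: 32.75
eef_pos: [476.0, -228.6, 294.2]
tcp_rot: [3.04, 0.035, 1.857]
ft_force: [0.3, 0.8, -0.1]
opening: 0.792
```

```bash
python3 - <<'E'
from rk import *
rel((525,40,270))
E
```

```text
t 32.75 pos [ 476.  -228.6  294.2] rot [3.04  0.035 1.857] F [ 0.3  0.8 -0.1] open 75.3
shift [244.6 120.6  28.2]
```

Call:
send_rows(plan="35 16 0 0 75;42 20 0 0.03 75;42 20 0 0.03 75;42 20 0 0 75;42 20 0 0 75;35 18 0 0 75;0 0 0 0 75")

```text
t: 33.45
eef_pos: [531.6, 37.5, 299.0]
tcp_rot: [3.035, 0.025, 1.759]
ft_force: [0.0, -0.3, 0.3]
opening: 0.792
```

```bash
python3 - <<'E'
from rk import *
rel((523.4,53.6,150))
p=eyes.read_camera('wrist'); save(p,'w34')
print(proj(p,(522.5,49,138.5),True))
E
```

```text
t 33.45 pos [531.6  37.5 299. ] rot [3.035 0.025 1.759] F [ 0.  -0.3  0.3] open 75.3
shift [ 21.1 -20.8 147.1]
[299.6826524  167.33652015]
```

View pics/w34.png

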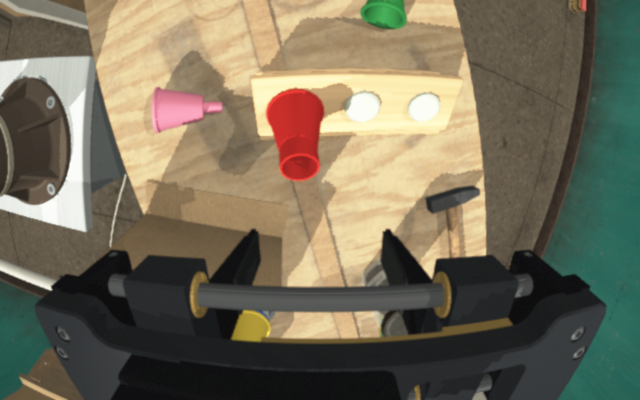

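Call:
send_rows(plan="5 -7 40 -0.04 75;5 -7 40 0 75;6 -6 40 0 75;4 -2 20 0 75;0 0 0 0 75")

```text
t: 34.0
eef_pos: [520.6, 46.3, 153.8]
tcp_rot: [3.033, 0.031, 1.784]
ft_force: [0.5, 0.5, 1.0]
opening: 0.79
```

```bash
python3 - <<'E'
from rk import *
rel((523.4,53.6,113))
p=eyes.read_camera('wrist'); save(p,'w35')
a=p['image'][60:320,200:460,::-1]; cv2.imwrite('pics/w35c.png',cv2.resize(a,None,fx=2.2,fy=2.2,interpolation=cv2.INTER_CUBIC))
E
```

```text
t 34.0 pos [520.6  46.3 153.8] rot [3.033 0.031 1.784] F [0.5 0.5 1. ] open 75.1
shift [ 7.8 -0.2 40.8]
```

View pics/w35c.png

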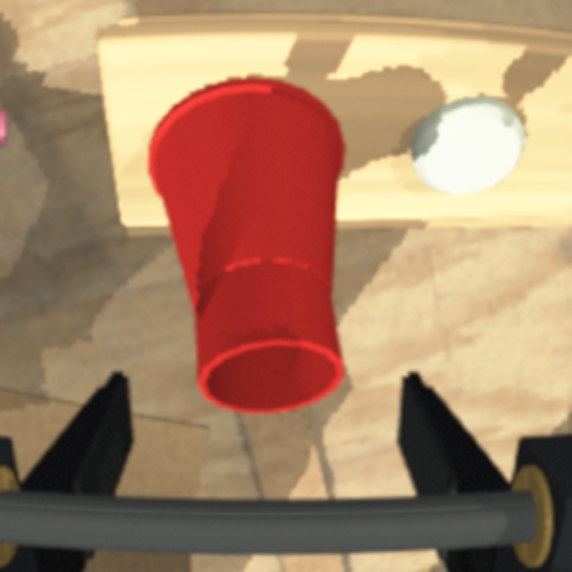

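Call:
send_rows(plan="4 0 20 0 75;4 0 20 0 75;0 0 0 0 75")

```text
t: 34.35
eef_pos: [526.8, 51.4, 118.6]
tcp_rot: [3.025, 0.033, 1.778]
ft_force: [-0.2, -0.6, 0.7]
opening: 0.788
```

```bash
python3 - <<'E'
from rk import *
rel((523.4,53.6,113))
p=eyes.read_camera('wrist'); save(p,'w36')
a=p['image'][60:320,200:460,::-1]; cv2.imwrite('pics/w36c.png',cv2.resize(a,None,fx=2.2,fy=2.2,interpolation=cv2.INTER_CUBIC))
E
```

```text
t 34.35 pos [526.8  51.4 118.6] rot [3.025 0.033 1.778] F [-0.2 -0.6  0.7] open 74.9
shift [ 3.1 -3.5  5.2]
```

View pics/w36c.png

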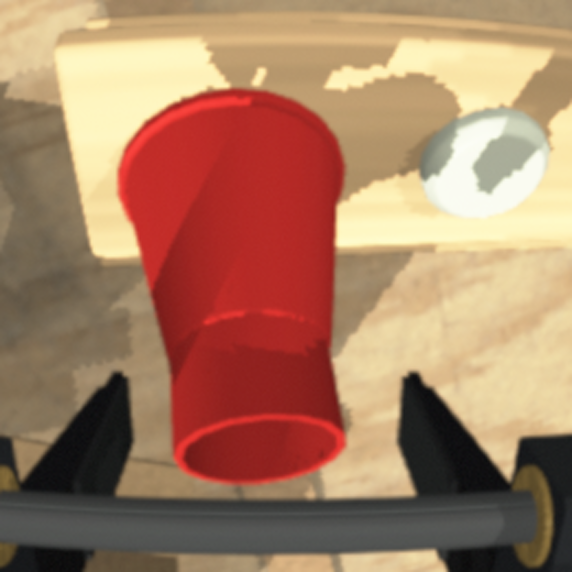

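Call:
send_rows(plan="2 -3 5 -0.03 70;0 0 0 0 60;0 0 0 0 50;0 0 0 0 40;0 0 0 0 20;0 0 0 0 20;0 0 0 0 20")

```text
t: 35.1
eef_pos: [526.1, 51.6, 119.1]
tcp_rot: [3.018, 0.038, 1.808]
ft_force: [0.4, -0.9, -0.9]
opening: 0.466
```

```bash
python3 - <<'E'
from rk import *
rel((523.4,53.6,113))
p=eyes.read_camera('wrist'); save(p,'w37')
a=p['image'][60:320,200:460,::-1]; cv2.imwrite('pics/w37c.png',cv2.resize(a,None,fx=2.2,fy=2.2,interpolation=cv2.INTER_CUBIC))
E
```

```text
t 35.1 pos [526.1  51.6 119.1] rot [3.018 0.038 1.808] F [ 0.4 -0.9 -0.9] open 44.3
shift [ 2.8 -2.8  5.7]
```

View pics/w37c.png

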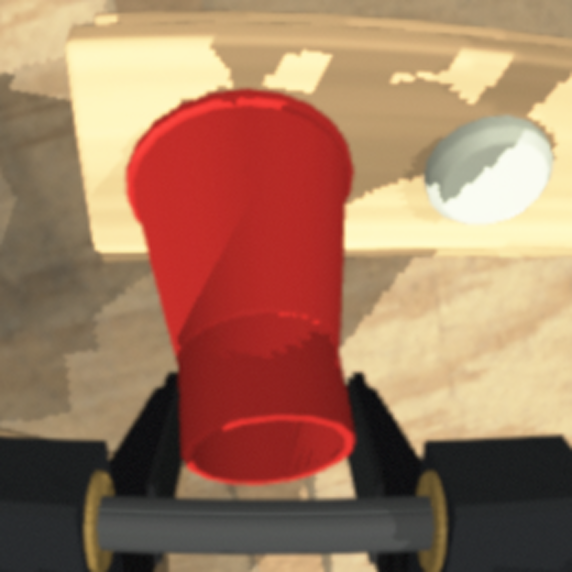

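Call:
send_rows(plan="-10 0 -14 0 20;-12 0 -16 0 20;-25 15 -5 0 20;-20 35 0 0 20;0 38 0 0 20;0 0 0 0 20")

```text
t: 35.75
eef_pos: [624.1, 6.0, 168.1]
tcp_rot: [3.021, 0.038, 1.809]
ft_force: [-0.1, -1.2, -0.6]
opening: 0.468
```

```bash
python3 - <<'E'
from rk import *
rel((623.5,21.5,88))
E
```

```text
t 35.75 pos [624.1   6.  168.1] rot [3.021 0.038 1.809] F [-0.1 -1.2 -0.6] open 44.5
shift [18.2 -6.5 79.3]
```

Call:
send_rows(plan="2 -2 38 0 20;4 -4 34 0 20;4 -2 5 0 20;0 0 0 0 20")

```text
t: 36.15
eef_pos: [623.7, 13.4, 88.5]
tcp_rot: [3.021, 0.038, 1.809]
ft_force: [-0.5, 0.9, 0.0]
opening: 0.464
```

```bash
python3 - <<'E'
from rk import *
rel((623.5,21.5,88))
p=eyes.read_camera('wrist'); save(p,'w38')
E
```

```text
t 36.15 pos [623.7  13.4  88.5] rot [3.021 0.038 1.809] F [-0.5  0.9  0. ] open 44.1
shift [7.9 1.7 0.4]
```

View pics/w38.png

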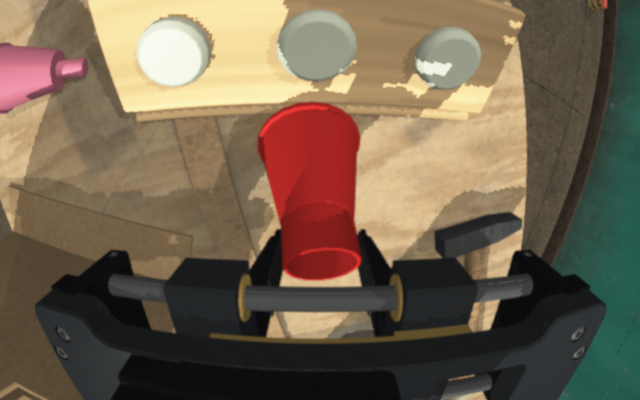

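Call:
send_rows(plan="4 1 -1 0 20;4 1 0 0 20;0 0 0 0 20")

```text
t: 36.5
eef_pos: [625.0, 22.0, 93.9]
tcp_rot: [3.015, 0.04, 1.809]
ft_force: [0.0, -0.2, -1.8]
opening: 0.469
```

Call:
send_rows(plan="4 0 0 0 20;4 0 -1 0 20;0 0 0 0 20")

```text
t: 36.8
eef_pos: [624.0, 29.5, 97.0]
tcp_rot: [3.012, 0.043, 1.81]
ft_force: [0.9, -3.2, 0.1]
opening: 0.47
```

Call:
send_rows(plan="0 0 3 0 20;2 0 2 0 20;0 0 0 0 20")

```text
t: 37.1
eef_pos: [625.2, 30.5, 93.1]
tcp_rot: [3.009, 0.046, 1.81]
ft_force: [-0.6, -0.3, -1.6]
opening: 0.467
```

```bash
python3 - <<'E'
from rk import *
rel((623.5,21.5,88))
p=eyes.read_camera('wrist'); save(p,'w39')
q=eyes.read_camera('side'); a=q['image'][140:320,220:400,::-1]; cv2.imwrite('pics/s39.png',cv2.resize(a,None,fx=3,fy=3,interpolation=cv2.INTER_CUBIC))
E
```

```text
t 37.1 pos [625.2  30.5  93.1] rot [3.009 0.046 1.81 ] F [-0.6 -0.3 -1.6] open 44.4
shift [-8.1 -4.4  5. ]
```

View pics/w39.png

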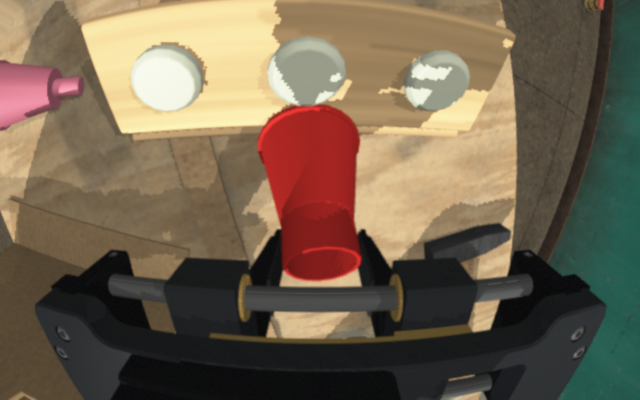

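View pics/s39.png

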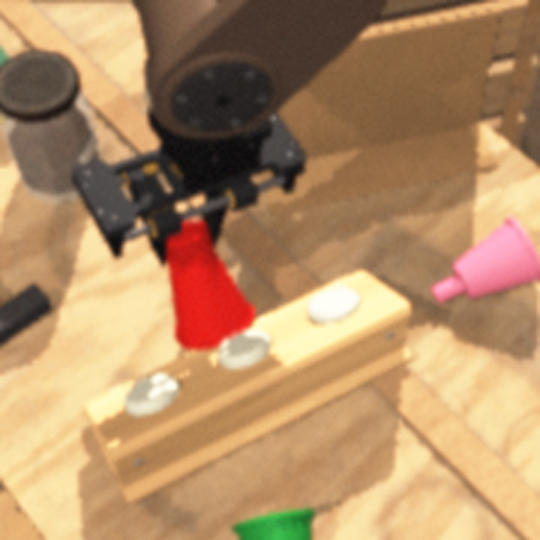

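Call:
send_rows(plan="2 -1 1 0 20;4 0 -2 0 20;5 0 -5 0 20;5 0 -5 0 20;6 0 -5 0 20")

```text
t: 37.7
eef_pos: [616.7, 47.5, 109.4]
tcp_rot: [3.01, 0.053, 1.813]
ft_force: [-2.5, -7.3, 3.4]
opening: 0.467
```

Call:
send_rows(plan="6 0 -5 0 20;6 0 -5 0 20;7 0 -4 0 20;6 0 -3 0 20;0 0 0 0 20")

```text
t: 38.2
eef_pos: [605.8, 73.2, 125.6]
tcp_rot: [3.014, 0.054, 1.815]
ft_force: [-0.8, -1.9, -1.2]
opening: 0.447
```

```bash
python3 - <<'E'
from rk import *
rel((623.5,21.5,88))
p=eyes.read_camera('wrist'); save(p,'w40')
q=eyes.read_camera('side'); a=q['image'][140:320,220:400,::-1]; cv2.imwrite('pics/s40.png',cv2.resize(a,None,fx=3,fy=3,interpolation=cv2.INTER_CUBIC))
E
```

```text
t 38.2 pos [605.8  73.2 125.6] rot [3.014 0.054 1.815] F [-0.8 -1.9 -1.2] open 42.5
shift [-52.3  -0.5  40.8]
```

View pics/w40.png

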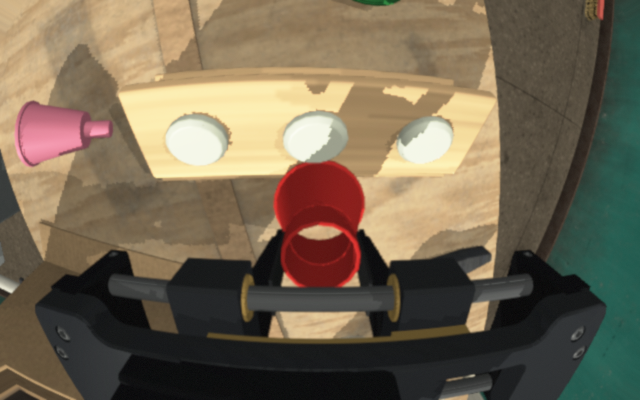

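View pics/s40.png

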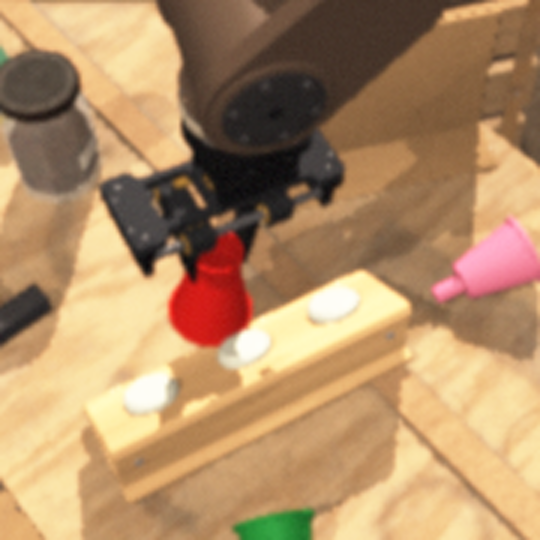

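Call:
send_rows(plan="-4 0 -15 0 20;-4 0 -25 0 20;-10 0 -30 0 20;-40 6 0 0 20;-30 10 0 0 20;0 0 0 0 20")

```text
t: 38.9
eef_pos: [634.7, -8.4, 203.4]
tcp_rot: [3.013, 0.052, 1.815]
ft_force: [-0.6, -0.1, -2.1]
opening: 0.447
```

```bash
python3 - <<'E'
from rk import *
rel((642,-12,95))
E
```

```text
t 38.9 pos [634.7  -8.4 203.4] rot [3.013 0.052 1.815] F [-0.6 -0.1 -2.1] open 42.5
shift [  0.4  -7.8 108.4]
```

Call:
send_rows(plan="0 -3 40 0 20;0 -4 40 0 20;0 -2 20 0 20;0 0 0 0 20")

```text
t: 39.3
eef_pos: [640.7, -12.4, 100.5]
tcp_rot: [3.01, 0.051, 1.812]
ft_force: [-0.5, 0.1, -1.0]
opening: 0.451
```

```bash
python3 - <<'E'
from tl import *
from rk import rel
rel((642,-12,85))
p=eyes.read_camera('wrist'); save(p,'w41')
import pickle; pickle.dump((p,env.state()),open('w41.pkl','wb'))
E
```

```text
t 39.3 pos [640.7 -12.4 100.5] rot [3.01  0.051 1.812] F [-0.5  0.1 -1. ] open 42.9
shift [ 0.9 -0.6 15.5]
```

View pics/w41.png

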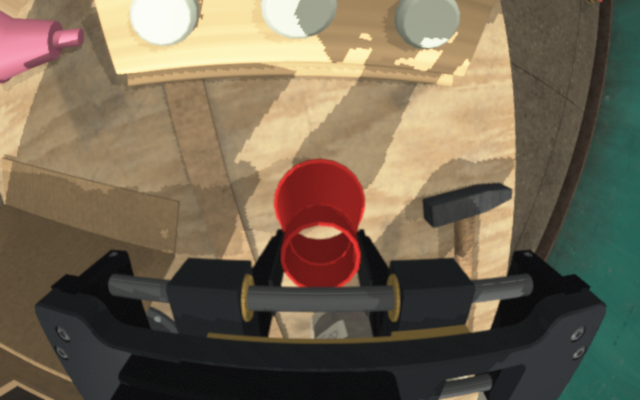

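Call:
send_rows(plan="0 -1 10 0 20;0 0 0 0 20")

```text
t: 39.55
eef_pos: [642.3, -12.3, 93.1]
tcp_rot: [3.006, 0.052, 1.812]
ft_force: [-0.6, 0.5, -0.7]
opening: 0.45
```

Call:
send_rows(plan="0 -1 5 0 20;0 0 3 0 20")

```text
t: 39.75
eef_pos: [643.3, -12.5, 86.6]
tcp_rot: [3.003, 0.053, 1.812]
ft_force: [0.4, -0.3, -0.6]
opening: 0.445
```

Call:
send_rows(plan="0 -1 4 0 20;0 0 3 0 20")

```text
t: 39.95
eef_pos: [643.8, -12.9, 79.9]
tcp_rot: [3.001, 0.054, 1.812]
ft_force: [-2.3, -2.2, 18.4]
opening: 0.449
```

Call:
send_rows(plan="0 0 -2 0 47;0 0 0 0 55;0 0 0 0 65;0 0 0 0 80;0 0 0 0 90;0 0 0 0 95")

```text
t: 40.55
eef_pos: [644.1, -12.9, 82.5]
tcp_rot: [3.0, 0.054, 1.812]
ft_force: [0.4, 0.9, -0.3]
opening: 0.857
```

```bash
python3 - <<'E'
from rk import *
p=eyes.read_camera('wrist'); save(p,'w42')
rel((642,-12,85))
a=p['image'][100:320,220:420,::-1]; cv2.imwrite('pics/w42c.png',cv2.resize(a,None,fx=2.5,fy=2.5,interpolation=cv2.INTER_CUBIC))
E
```

```text
t 40.6 pos [644.1 -13.   82.5] rot [3.    0.054 1.812] F [ 0.3  0.7 -1.4] open 85.4
shift [ 1.3 -1.4 -2.8]
```

View pics/w42c.png

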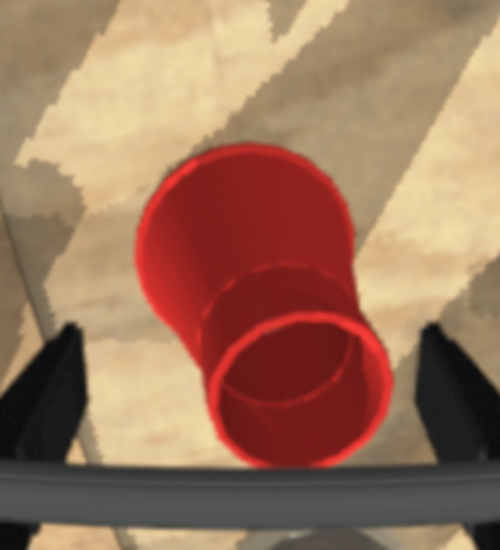

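Call:
send_rows(plan="1 5 0 0 95;1 4 0 0 95;0 0 0 0 95;0 0 0 0.14 95;0 0 0 0.14 95;0 0 0 0.14 95;0 0 0 0.14 95;0 0 0 0.14 95")

```text
t: 41.4
eef_pos: [653.4, -7.9, 83.5]
tcp_rot: [2.999, -0.053, 1.096]
ft_force: [0.0, 0.3, 0.3]
opening: 0.996
```

Call:
send_rows(plan="0 0 0 0.14 95;0 0 0 0.14 95;0 0 0 0.14 95;0 0 0 0.14 95;0 0 0 0.14 95;0 0 0 0.14 95;0 0 0 0 95")

```text
t: 42.1
eef_pos: [653.6, -7.4, 83.2]
tcp_rot: [3.092, -0.142, 0.218]
ft_force: [-0.7, -0.9, -0.1]
opening: 1.003
```

```bash
python3 - <<'E'
from rk import *
p=eyes.read_camera('wrist'); save(p,'w43')
rel((642,-12,85))
a=p['image'][100:320,180:460,::-1]; cv2.imwrite('pics/w43c.png',cv2.resize(a,None,fx=2.5,fy=2.5,interpolation=cv2.INTER_CUBIC))
E
```

```text
t 42.15 pos [653.5  -7.4  83.2] rot [ 3.091 -0.142  0.223] F [-0.1 -0.2 -0.7] open 94.8
shift [-11.9   2.1  -3.5]
```

View pics/w43c.png

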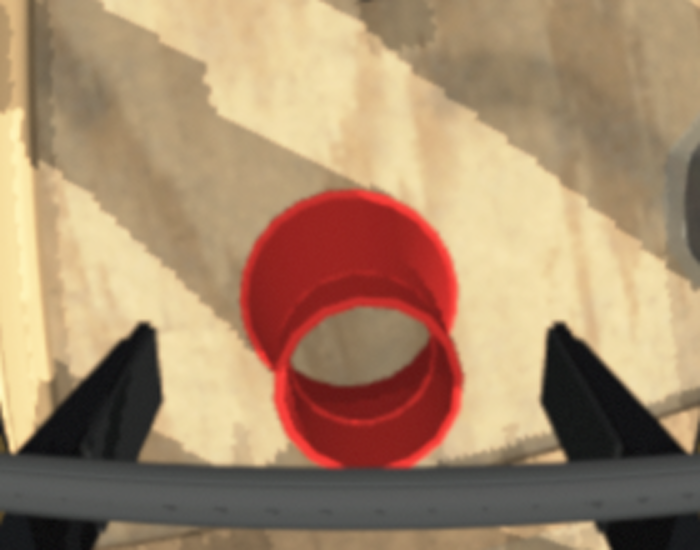

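Call:
send_rows(plan="2 3 5 0 95;1 0 5 0 80;0 0 0 0 60;0 0 0 0 50;0 0 0 0 20;0 0 0 0 20;0 0 0 0 20;0 0 0 0 20")

```text
t: 42.95
eef_pos: [659.0, -10.0, 72.7]
tcp_rot: [3.089, -0.141, 0.234]
ft_force: [-0.3, 2.0, 3.4]
opening: 0.469
```

```bash
python3 - <<'E'
from tl import *
from rk import rel
import pickle
p=eyes.read_camera('wrist'); s=env.state(); pickle.dump((p,s),open('w44.pkl','wb')); rel(s['eef_pos'])
draw(p,[],(220,140,420,310),3,'o44')
E
```

```text
t 43.0 pos [659.   -9.9  72.8] rot [ 3.09  -0.141  0.234] F [-0.3  0.9  1.3] open 44.5
shift [0. 0. 0.]
```

View pics/o44.png

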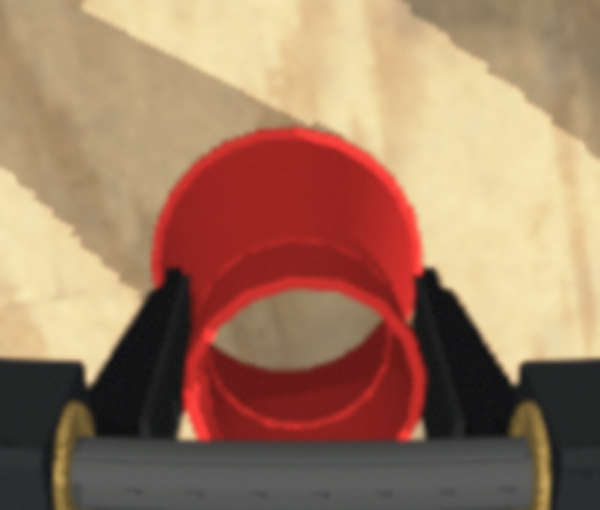

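```bash
python3 - <<'E'
from nk import *
import pickle
p,s=pickle.load(open('w44.pkl','rb')); X=at(p,322.3,264.3,98); print('red axis',X.round(1),'off',(X-s['eef_pos']).round(1))
p,s=pickle.load(open('w33.pkl','rb')); print('yellow necktop',at(p,325.7,262.7,179).round(1))
p,s=pickle.load(open('w27.pkl','rb')); X=at(p,321,261.7,98); print('yel grip off',(X-s['eef_pos']).round(1))
E
```

```text
red axis [655.7 -11.1  98. ] off [-3.3 -1.2 25.2]
yellow necktop [ 488.2 -233.4  179. ]
yel grip off [-3.7 -1.  19.7]
```

Call:
send_rows(plan="0 0 -15 0 20;5 0 -45 0 20;5 0 -45 0 20;5 0 -45 0 20;5 0 -45 0 20;0 0 -20 0 20;0 0 0 0 20")

```text
t: 43.7
eef_pos: [643.5, -1.0, 301.7]
tcp_rot: [3.09, -0.141, 0.234]
ft_force: [-0.4, -0.5, -1.9]
opening: 0.465
```

```bash
python3 - <<'E'
from rk import *
rel((489.5,-213,285))
E
```

```text
t 43.7 pos [643.5  -1.  301.7] rot [ 3.09  -0.141  0.234] F [-0.4 -0.5 -1.9] open 44.2
shift [-199.4  170.7   -2.5]
```

Call:
send_rows(plan="-30 26 -2 0 20;-35 30 -2 0 20;-35 30 -2 0 20;-35 30 -2 0 20;-35 30 -2 0 20;-25 20 -2 0 20;0 0 0 0 20")

```text
t: 44.4
eef_pos: [482.6, -211.7, 288.6]
tcp_rot: [3.094, -0.135, 0.237]
ft_force: [0.6, -1.0, -1.5]
opening: 0.468
```

```bash
cat > ck3.py <<'E'
from tl import *
from rk import rel
import sys,pickle
name=sys.argv[1]; nt=(322.3,264.3); C=np.array([486.6,-232.7,0])
p=eyes.read_camera('wrist'); s=env.state(); save(p,name); pickle.dump((p,s),open(name+'.pkl','wb')); rel(s['eef_pos'])
im=p['image'].copy(); hsv=cv2.cvtColor(im,cv2.COLOR_RGB2HSV); h=hsv[:,:,0]; hsv[:,:,0]=np.where((h>170)|(h<8),90,0); p2=dict(p); p2['image']=cv2.cvtColor(hsv,cv2.COLOR_HSV2RGB)
q=tilt(p2,s,(85,95),38,nt,222,L=90,sat=110); ax,e1,e2=axisfr(*q[3:]); r,G=tool(s)
T=C+[0,0,q[2]]-q[:3]; print('move world',T.round(1),'tool',(r.T@T).round(1))
I=np.eye(3)
draw(p,[(circ(p,q[:3],e1,e2,38),(255,255,0)),(circ(p,q[:3]+98*ax,e1,e2,22),(255,255,0)),(circ(p,C+[0,0,81],I[0],I[1],36),(255,0,0)),(circ(p,C+[0,0,179],I[0],I[1],15.5),(255,0,0))],(220,130,420,300),3,'o'+name)
E
python3 ck3.py w45
```

```text
t 44.45 pos [ 483.4 -210.8  288.6] rot [ 3.094 -0.135  0.237] F [ 0.7  0.5 -1. ] open 44.2
shift [0. 0. 0.]
mouth [ 474.2 -213.6  214.2] ax [0.047 0.004] cost 1.47 n 118 [271. 183.] [360. 222.]
lean to -toolx -0.181 along tooly 0.053 axialG 93.4 rel tcp [ -9.2  -2.8 -74.4]
move world [ 12.4 -19.1   0. ] tool [ 7.5 21.4  2. ]
```

View pics/ow45.png

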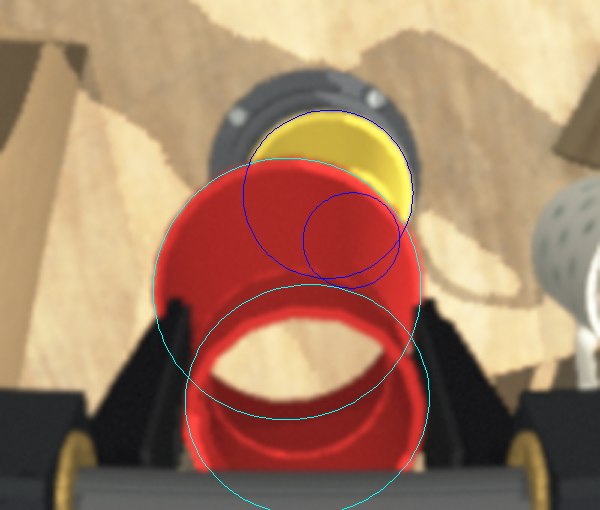

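```bash
sed -i 's/nt=(322.3,264.3)/nt=(321.7,268)/' ck3.py; python3 - <<'E'
from rk import *
s=env.state()['eef_pos']
rel((s[0]+12,s[1]-19,220))
E
```

```text
t 44.45 pos [ 483.4 -210.8  288.6] rot [ 3.094 -0.135  0.237] F [ 0.7  0.5 -1. ] open 44.2
shift [-2.1 18.  69.9]
```

Call:
send_rows(plan="4 10 0 0 20;3 9 0 0 20;-3 0 20 0 20;-3 0 25 0 20;-3 0 25 0 20;0 0 0 0 20")

```text
t: 45.05
eef_pos: [501.7, -230.2, 216.8]
tcp_rot: [3.094, -0.136, 0.243]
ft_force: [0.1, -0.7, -2.0]
opening: 0.465
```

```bash
python3 ck3.py w46
```

```text
t 45.1 pos [ 502.4 -230.6  218.6] rot [ 3.092 -0.138  0.243] F [ 0.7 -0.1 -1.6] open 44.0
shift [0. 0. 0.]
mouth [ 494.4 -231.9  144.4] ax [0.022 0.003] cost 0.46 n 120 [271. 182.] [361. 222.]
lean to -toolx -0.159 along tooly 0.051 axialG 93.1 rel tcp [ -8.   -1.3 -74.2]
move world [-7.8 -0.8  0. ] tool [-7.7 -1.  -1.1]
```

View pics/ow46.png

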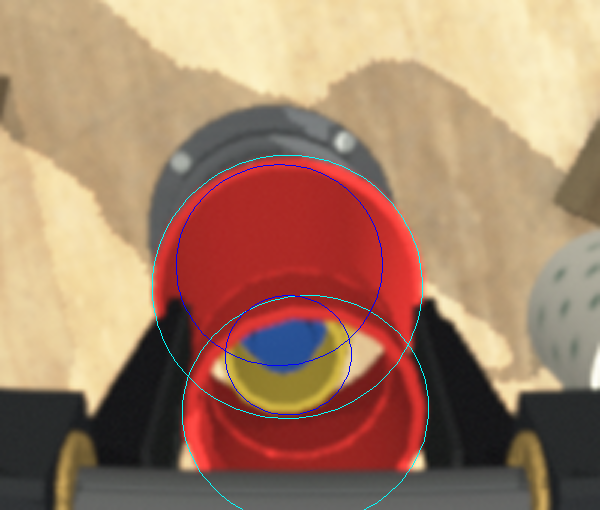

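Call:
send_rows(plan="-5 -1 0 0 20;-5 0 15 0 20;-2 0 15 0 20;0 0 0 0 20")

```text
t: 45.5
eef_pos: [497.1, -233.3, 191.3]
tcp_rot: [3.087, -0.142, 0.247]
ft_force: [-0.3, 0.7, -2.2]
opening: 0.465
```

```bash
python3 ck3.py w47
```

```text
t 45.55 pos [ 497.5 -233.5  192.3] rot [ 3.086 -0.143  0.247] F [-0.7  1.  -0.7] open 44.1
shift [0. 0. 0.]
mouth [ 490.  -235.5  119.9] ax [0.021 0.012] cost 0.96 n 121 [271. 182.] [361. 222.]
lean to -toolx -0.166 along tooly 0.048 axialG 91.3 rel tcp [ -7.5  -2.  -72.4]
move world [-3.4  2.8  0. ] tool [-2.6 -3.5 -0.6]
```

View pics/ow47.png

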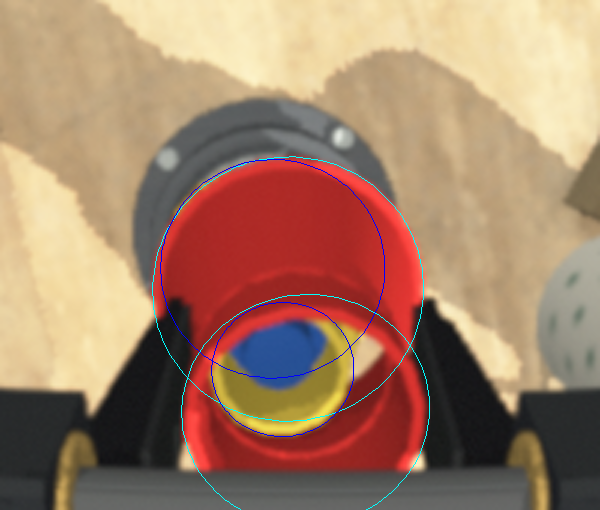

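Call:
send_rows(plan="-3 -4 4 0 20;-2 0 6 0 20;-1 0 4 0 20;0 0 0 0 20")

```text
t: 45.95
eef_pos: [493.6, -231.6, 179.6]
tcp_rot: [3.082, -0.147, 0.248]
ft_force: [-0.6, -0.1, -1.7]
opening: 0.465
```

```bash
python3 ck3.py w48
```

```text
t 46.0 pos [ 493.7 -231.7  179.8] rot [ 3.082 -0.147  0.248] F [ 1.   0.2 -1.2] open 44.3
shift [0. 0. 0.]
mouth [ 487.  -234.1  108.7] ax [0.017 0.015] cost 1.2 n 121 [271. 182.] [361. 222.]
lean to -toolx -0.166 along tooly 0.048 axialG 90.0 rel tcp [ -6.7  -2.4 -71.2]
move world [-0.4  1.4  0. ] tool [-0.  -1.4 -0.1]
```

View pics/ow48.png

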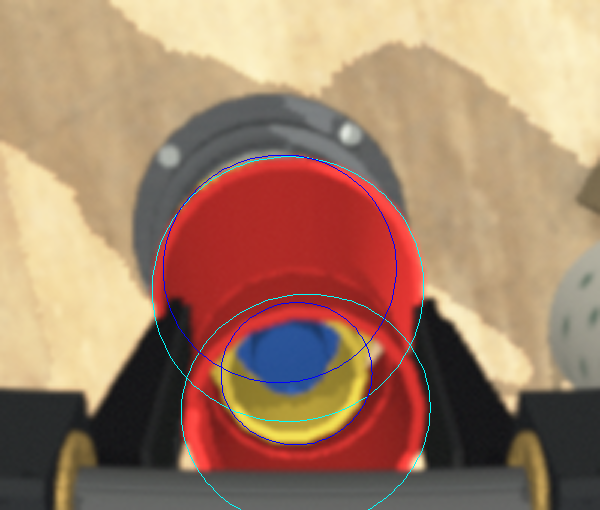

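Call:
send_rows(plan="-1 -2 5 0 20;-1 0 5 0 20;0 0 0 0 20")

```text
t: 46.3
eef_pos: [492.9, -230.4, 168.9]
tcp_rot: [3.082, -0.147, 0.248]
ft_force: [0.1, -0.1, -1.2]
opening: 0.466
```

Call:
send_rows(plan="-1 0 3 0 20;0 0 0 0 20")

```text
t: 46.5
eef_pos: [492.3, -230.5, 165.4]
tcp_rot: [3.083, -0.147, 0.248]
ft_force: [0.0, 2.3, -0.9]
opening: 0.466
```

```bash
python3 ck3.py w49
```

```text
t 46.55 pos [ 492.4 -230.5  165.6] rot [ 3.083 -0.147  0.248] F [-0.5  1.6 -0.5] open 43.9
shift [0. 0. 0.]
mouth [ 486.2 -232.6   94.1] ax [0.011 0.012] cost 0.69 n 121 [271. 181.] [361. 222.]
lean to -toolx -0.16 along tooly 0.05 axialG 90.3 rel tcp [ -6.2  -2.1 -71.4]
move world [ 0.4 -0.1  0. ] tool [0.4 0.2 0.1]
```

Call:
send_rows(plan="0 -1 2 0 20;0 0 0 0 20")

```text
t: 46.75
eef_pos: [492.8, -229.9, 163.7]
tcp_rot: [3.081, -0.148, 0.248]
ft_force: [-0.2, -0.5, -0.3]
opening: 0.465
```

Call:
send_rows(plan="0 0 2 0 20;0 0 0 0 20")

```text
t: 46.95
eef_pos: [493.2, -229.9, 161.8]
tcp_rot: [3.082, -0.148, 0.248]
ft_force: [-0.9, 0.7, 2.0]
opening: 0.465
```

Red's weight is taken by the stack, about 3 N at most. Releasing.

Call:
send_rows(plan="0 0 0 0 47;0 0 0 0 52;0 0 0 0 60;0 0 0 0 70;0 0 0 0 85;0 0 0 0 95")

```text
t: 47.55
eef_pos: [493.5, -230.3, 162.1]
tcp_rot: [3.08, -0.149, 0.248]
ft_force: [-0.1, 0.5, -0.8]
opening: 0.829
```

```bash
python3 - <<'E'
from tl import *
from rk import rel
p=eyes.read_camera('wrist'); s=env.state(); rel(s['eef_pos'])
C=np.array([486.6,-232.7,0]);I=np.eye(3)
draw(p,[(circ(p,C+[0,0,z],I[0],I[1],R0),(255,0,0)) for z,R0 in((89,38),(187,22))],(220,130,420,300),3,'o50')
q=eyes.read_camera('side'); a=q['image'][80:220,200:400,::-1]; cv2.imwrite('pics/s50.png',cv2.resize(a,None,fx=3,fy=3,interpolation=cv2.INTER_CUBIC))
E
```

```text
t 47.6 pos [ 493.5 -230.3  162.1] rot [ 3.08  -0.149  0.248] F [-0.8  1.   0.2] open 82.6
shift [0. 0. 0.]
```

View pics/o50.png

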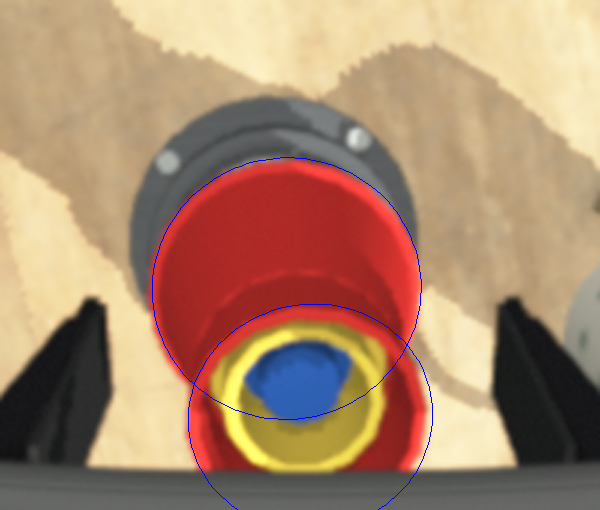

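View pics/s50.png

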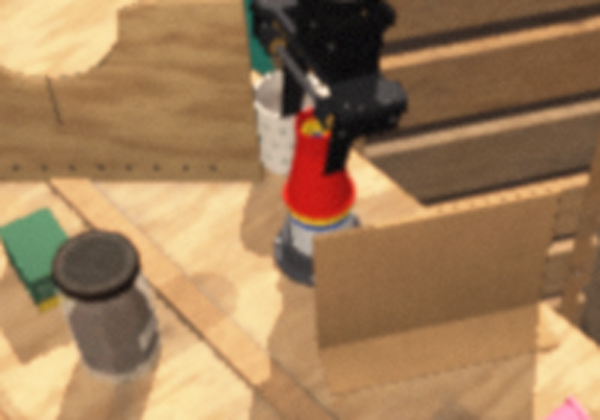

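Call:
send_rows(plan="1 0 -8 0 95;2 0 -15 0 95;5 0 -35 0 95;5 0 -40 0 95;0 0 -20 0 95;0 0 0 0 95;0 0 0 0 95")

```text
t: 48.35
eef_pos: [486.6, -223.8, 287.1]
tcp_rot: [3.08, -0.148, 0.248]
ft_force: [-0.2, 0.4, -0.9]
opening: 0.998
```

```bash
python3 - <<'E'
from tl import *
from rk import rel
p=eyes.read_camera('wrist'); s=env.state(); rel(s['eef_pos'])
C=np.array([486.6,-232.7,0]);I=np.eye(3)
draw(p,[(circ(p,C+[0,0,z],I[0],I[1],R0),(255,0,0)) for z,R0 in((89,38),(187,22),(177,15.5))],(220,130,420,300),3,'o51')
q=eyes.read_camera('scene'); a=q['image'][80:240,200:400,::-1]; cv2.imwrite('pics/s51.png',cv2.resize(a,None,fx=3,fy=3,interpolation=cv2.INTER_CUBIC))
E
```

```text
t 48.4 pos [ 486.6 -223.8  286.9] rot [ 3.081 -0.148  0.248] F [0.5 0.7 0.7] open 95.1
shift [0. 0. 0.]
```

View pics/o51.png

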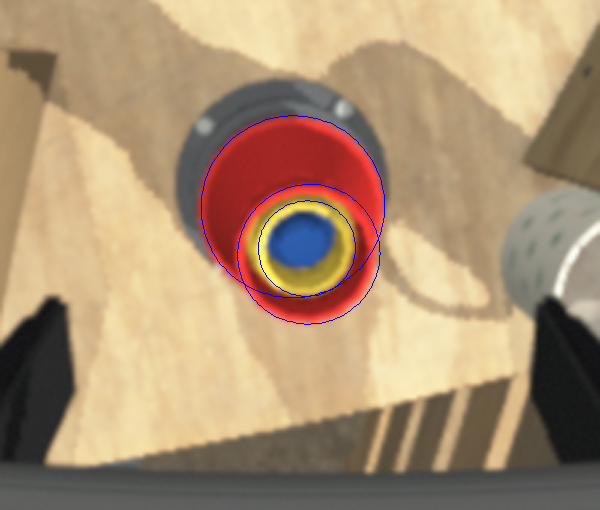

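View pics/s51.png

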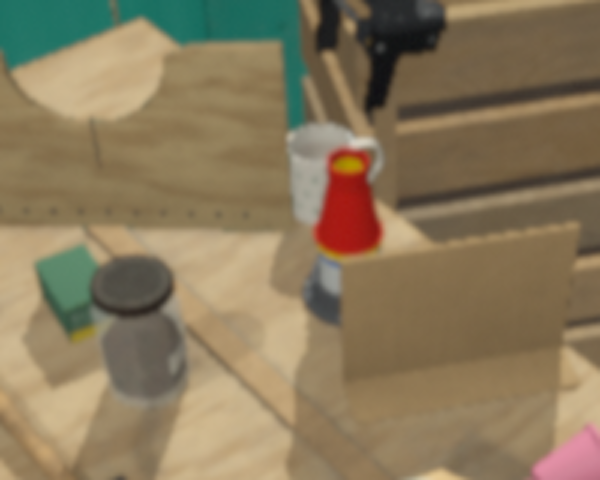

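The column stands upright. Red, yellow and blue are concentric, and the overlay of expected poses matches within about 2 mm. The gripper is well clear.

```bash
python3 - <<'E'
from h import *
print(job_done()); print(env.state()['t'])
E
```

```text
the job is handed in; nothing more can be done
None
the job is handed in; nothing more can be done
```

The three cones now stand as one upright column on the tub: blue rim on rim, yellow over it, red over that. I handed the job in at about 48.5 s of the 72 s; it reported no verdict.

**How:** The tool can only point down, so I gripped each leaning cone by the neck and swung it upright against the rack's empty middle hub. Yellow and red were also stood on the bench and regripped with the jaws turned 90°. I lowered each cone in 2–3 mm steps until the stack took its weight, at about 3 N, before opening the fingers.

**Last checks:**
- **Stack:** The final wrist overlay matched the expected upright, concentric poses to about 2 mm. The scene view showed thin yellow and blue rims below red, so the cones look loosely nested.
- **Robot and bystanders:** The gripper was open and about 100 mm above the column. The card, jar and mug looked in place, though I did not measure their positions.

**What failed or disagreed:**
- **Bench attempt:** My first try, turning blue by dragging it on the bench, did nothing. It only pressed the cone on the bench at about 25 N.
- **Tool tilt:** The tool drifted to about 0.15 rad off vertical over the descents; the regrip was my way round this.
- **Camera height:** The camera put the empty tub rim at 69 mm against the stated 72 mm, so I relied on contact force for final heights.
- **Tub travel:** I had no direct reading of how far the tub sank.

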